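# Slide the brass sleeve to its mark and shut the gate

## Task

Swing the little brass gate clear of the runway, lay the brass sleeve in the V channel with the end that is nearer its red band towards the bore, and slide it into the bore block just until the leading edge of the red band is level with the mouth of the bore. Then swing the gate fully shut behind it and let go, leaving the blued sleeve and everything else on the bench where it is.

Things in the scene. Friction and masses are not known exactly. Their poses are not given: they have to be found in the camera images.
- fixture: Dark wooden base board 250 x 140 x 12 mm, fixed on the bench, carrying V runway, gate and bore block. Origin on the bench surface directly under the bore's mouth; +x = the way the sleeve goes into the bore, z up. Board spans x -172 to +78, y -86 to +54 mm. Bore block: x 0 to 72, 64 mm wide, top 72 mm above the bench.
- runway_mid (a point): Point on the runway's axis 85 mm upstream (-x) of the bore's mouth, 45 mm above the bench. The V channel (fixture x -171 to -1 mm) is coaxial with the bore: a 28 mm sleeve laid in it centres itself on this axis. Its rail is only 24 mm wide with lips 8 mm below the axis, so fingers pass down either side; the board's top is 12 mm above the bench.
- bore_mouth (a point): Centre of the bore's mouth, on the face of the bore block, 45 mm above the bench; same axes as the fixture (+x into the bore). The bore is level, round, 30.5 mm in diameter with a 3 mm chamfer, and goes right through the 72 mm block, so it does not stop the sleeve.
- gate (a joint): Angle of the brass gate about its upright hinge, rad: 0 = shut, across the runway; grows as it swings away from the bore block (counter-clockwise from above); 1.57 = parallel beside the runway, stop at 1.7. Light friction: stays where left. Starts 0 to 0.3. Plate 84 x 4 mm, 39 to 61 mm above the bench, crossing the runway 97 mm upstream of the bore's mouth.
- gate_hinge (a point): Point on the gate's upright hinge axis, 50 mm above the bench, at x -97, y -62 mm in the fixture's frame. The hinge post is 12 mm thick and 64 mm high.
- gate_knob (a point): Middle of the round upright brass knob on the gate's free end: 14 mm diameter, standing from the plate's top (61 mm) to 91 mm above the bench; this point is 76 mm above the bench, 80 mm from the hinge axis. With the gate shut it is at x -97, y +18 mm in the fixture's frame. Turns with the gate.
- sleeve: The brass sleeve: tube 28 mm outside diameter, 120 mm long, about 130 g, with a red painted band 8 mm wide. Origin at mid length on its axis; +x along its axis towards the end nearer the band, which goes into the bore (band 35 to 43 mm from that end). It starts lying level in the V of one of two wooden cradles.
- sleeve_nose (a point): Centre of the sleeve's inserted end, 60 mm from its middle.
- sleeve_mark (a point): Point on the sleeve's axis at the leading edge of the red band, 35 mm back from the nose (25 mm from mid length towards the nose): the edge that must end level with the bore's mouth.
- blued_sleeve: Dark blue steel sleeve of the same size and band, lying in the other cradle; stays there.
- cradle_a: Dark wooden cradle that holds the brass sleeve, fixed: base 90 x 56 x 8 mm, with an 80 mm long, 24 mm wide V rail along its x; the sleeve's axis lies 40 mm above the bench. Origin at the centre of its underside.
- cradle_b: The same cradle, holding the blued sleeve.
- fusee: Brass fusee cone standing on the bench, 52 mm diameter, 62 mm high, origin at its foot. Bystander.
- dish: White enamelled dish of brass bushings, 96 mm diameter, 22 mm high, origin under its centre. Bystander.
- handle: Turned walnut tool handle standing on end, 29 mm diameter, 108 mm high, origin at its foot. Bystander.
- click_spring: Curved blued steel click spring lying flat, about 70 mm long and 8 mm high. Bystander.
- pinion_a: Small steel pinion standing on the fixture's board beside the runway's far upstream end, 18 mm diameter, 24 mm high, origin at its foot. Bystander.
- pinion_b: The same, on the other side of the runway.

How it is judged:
By the outcome, as a careful person would: the job done as asked, in the order asked, and still so for the second after the job is handed in, with the robot touching nothing.
It also fails if it takes over 64 s, if anything falls off the work surface, if the arm or the gripper's body presses on something with over 40 N, if the wrist force passes 120 N, or if a joint passes its speed limit or range.

## Robot

A 6-joint arm with a two-finger parallel gripper is mounted at the origin on the work surface. World frame = base frame: x ahead of the robot, y to its left, z up, the work surface at z = 0. Lengths are in m, angles in rad, forces in N, time in s.
With the tool pointing down it reaches from about 0.325 to 0.85 m from the base axis. Payload 15.5 kg.
Tool frame: the origin (TCP) lies between the finger pads; the fingertips stand 8 mm ahead of it and the grasp point (between the pads) lies 11 mm behind it; y points along the fingers, x is the direction in which the jaws open and shut, and the axes are right-handed (so a half turn about y gives the same grasp; the last joint's range is limited). The gripper opens to 91 mm and grips with 3 to 60 N. Pads are 32 mm wide; open, the fingers measure 118 mm over their backs; the gripper's body (76 mm by 178 mm) begins 60 mm behind the grasp point.
Start: joints at [-1.212, 0.494, 1.345, -0, 1.302, -0.096], TCP at [0.274, -0.562, 0.222] pointing down, gripper open.
Joint ranges: [-2.91, 2.91], [-0.82, 2.16], [0.22, 2.67], [-1.22, 4.37], [0.12, 2.79], [-3.08, 3.08]. Speed limits (rad/s): [1.89, 1.89, 2.57, 3.01, 3.01, 3.01].

## Interface

Orientations are given as [roll, pitch, yaw] about the fixed x, y, z axes, in that order (R = Rz(yaw) Ry(pitch) Rx(roll)).
In Python, from bench import status, imaging, job_done gives the robot as it stands. The module is installed in compiled form; this text tells all that it offers.
- The arm moves only by the tool move_arm, never from a script. Its argument "motion" is one flat list of numbers, 6 for each row, row after row: the shift along the tool's x, y, z in mm, then the turn, a rotation vector about the tool's x, y, z in degrees. A call has 1 to 5 rows; each row is the pose to reach, as a shift and turn from the pose measured when the call began, along the tool's axes at that moment; what a row does not reach only later rows make up. A row lasts 1/10 s, in which the tool goes at most 50 mm and 8.59 degrees, less where a joint would pass 70% of its speed; a pose out of reach is approached as far as the arm can. A call with a gripper value outside its range is refused whole. "hand" is the finger opening in mm, from 0 to 91.2, set as the call begins (left out, the last holds). The fingers move at their own pace and stop on an object; "squeeze" is the grip in N (left out, the last holds). Time passes only in rows, so rows that repeat a pose let the fingers close. It gives the time, the measured TCP pose, the force and the opening at its end, in the units of the state.
- status.state(): the state, without advancing time (a new reading comes with each control period).
- imaging.get_image(name): name is "side" or "top" or "wrist"; returns a dict with "image" (480x640x3 uint8, blue, green, red), "depth" (480x640 float32, m along the optical axis (not along the pixel's ray), 0 where there is no reading), "camera_matrix" (3x3 intrinsics, pixels), "k1" (the pictures are not rectified: a ray, as slopes to the right and down, at radius r is drawn at 1 + k1 r^2 times it, then the intrinsics apply), "eye" and "orientation" of the camera in the world. Camera axes: x right, y down, z forward; pixel columns grow to the right and rows downward; lengths in m; the calibration is good to about 2 mm. A picture is of the moment at which its call begins.
- job_done(): hands the job in, once; it reports no verdict.
The state is a dict: "t": time; "qpos": joint angles; "joint_velocities": joint speeds; "joint_torque": joint torques, N m; "eef_pos": TCP position; "tcp_rot": TCP orientation; "wrist_force": force on the tool from outside, world axes, zero at the start; "ft_torque": the same for the moment, N m; "finger_gap": opening from 0.0 (shut) to 1.0 (fully open).
Only numpy, scipy, OpenCV 4.12 (cv2) and the standard library are available. Lean on these libraries where they do the work, as an engineer would, in place of code of your own. Each camera call takes 0.05 s, during which the arm holds its last target.

## Working session

There is one attempt and no reset: what is moved stays moved. The work goes in short steps, Python scripts to look and compute and a tool call to move; the robot and the scene stay as the last step left them, time stands still between calls to the robot, and variables do not carry over. Pictures are saved under pics/ and viewed, and the job is handed in when it is done.

Besides the shell and the picture viewer there is one more tool, called after ">>>" as name(argument=value, ...) on one line, values as JSON. move_arm: Moves the arm, as the interface text tells. Its arguments: {"type":"object","properties":{"motion":{"type":"array"},"hand":{"type":"number"},"squeeze":{"type":"number"}},"required":["motion"]}

```bash
mkdir -p pics
cat > h.py <<'E'
import numpy as np, cv2, pickle
from bench import status, imaging
from scipy.spatial.transform import Rotation as R
def grab(n,fn):
    d=imaging.get_image(n); cv2.imwrite(f'pics/{fn}.png',d['image']); pickle.dump(d,open(f'pics/{fn}.pkl','wb')); return d
def load(fn): return pickle.load(open(f'pics/{fn}.pkl','rb'))
E
python3 - <<'E'
from h import *
for n in ['top','side','wrist']:
    d=grab(n,n+'0'); print(n,d['camera_matrix'].tolist(),d['k1'],d['eye'],d['orientation'])
print(status.state())
E
```

```text
top [[582.448179433054, 0.0, 305.45988851853053], [0.0, 582.448179433054, 247.39786371397133], [0.0, 0.0, 1.0]] 0.05956783794444885 [0.35904818 0.01483161 1.26644375] [-2.93329255e+00  6.92296648e-04 -1.58977417e+00]
side [[480.522876336039, 0.0, 316.92468544104617], [0.0, 480.522876336039, 233.44724692663866], [0.0, 0.0, 1.0]] -0.01375667223044461 [-0.02039017  0.6915619   0.79915968] [-2.23576719 -0.01984828 -2.3667643 ]
wrist [[425.4273076464432, 0.0, 308.81267061162816], [0.0, 425.4273076464432, 240.9500712768596], [0.0, 0.0, 1.0]] -0.06557448087443751 [ 0.34165558 -0.52956725  0.38418052] [ 2.87603725e+00  6.32025646e-04 -1.11817434e+00]
{'t': 0.15, 'qpos': array([-1.21249289e+00,  4.94051072e-01,  1.34593713e+00, -3.19553751e-05,
        1.30249703e+00, -9.54789269e-02]), 'joint_velocities': array([ 0.00128965, -0.00054268, -0.00204471, -0.00014774,  0.00036926,
       -0.0006919 ]), 'joint_torque': array([ 6.76590607e-04, -8.79202008e+01, -3.82046771e+01,  7.06885848e-02,
        5.02446725e-02, -7.30261172e-05]), 'eef_pos': array([ 0.27389425, -0.5615016 ,  0.22148614]), 'tcp_rot': array([-1.57074190e+00,  8.91448238e-04, -1.11700545e+00]), 'wrist_force': array([ 0.01268021,  0.16456915, -0.28985383]), 'ft_torque': array([ 0.01899347, -0.04702013,  0.01069045]), 'finger_gap': 0.9979037514011645}
```

View pics/top0.png

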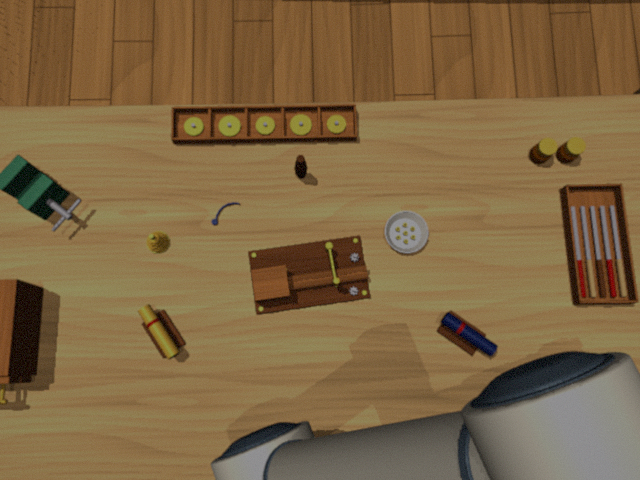

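View pics/side0.png

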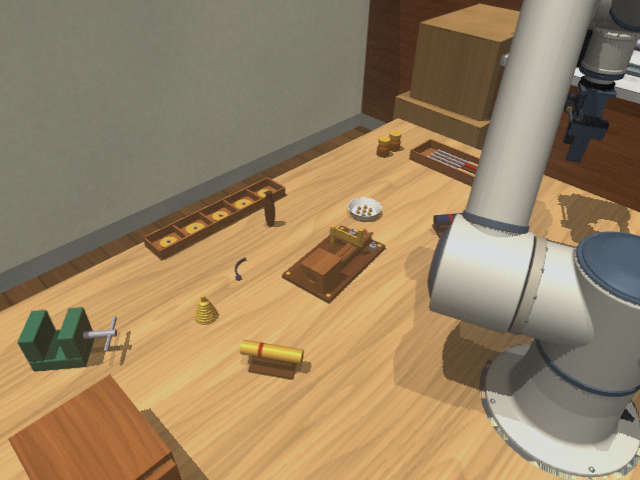

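View pics/wrist0.png

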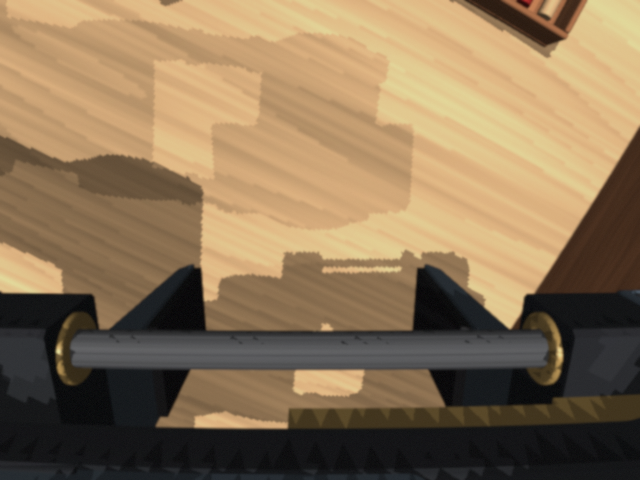

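```bash
cat >> h.py <<'E'
def rays(d,uv):
    uv=np.asarray(uv,float).reshape(-1,1,2)
    n=cv2.undistortPoints(uv,d['camera_matrix'],np.array([d['k1'],0,0,0.])).reshape(-1,2)
    return R.from_euler('xyz',d['orientation']).apply(np.c_[n,np.ones(len(n))])
def at_z(d,uv,z):
    r=rays(d,uv); return d['eye']+r*((z-d['eye'][2])/r[:,2])[:,None]
def proj(d,P):
    Rm=R.from_euler('xyz',d['orientation']).inv()
    rv=Rm.as_rotvec(); p,_=cv2.projectPoints(np.asarray(P,float).reshape(-1,3),rv,-Rm.apply(d['eye']),d['camera_matrix'],np.array([d['k1'],0,0,0.])); return p.reshape(-1,2)
def cloud(d):
    v,u=np.mgrid[0:480,0:640]; uv=np.c_[u.ravel(),v.ravel()]
    r=rays(d,uv); return (d['eye']+r*d['depth'].reshape(-1,1)).reshape(480,640,3)
def crop(d,x0,y0,x1,y1,s,fn):
    cv2.imwrite(f'pics/{fn}.png',cv2.resize(d['image'][y0:y1,x0:x1],None,fx=s,fy=s,interpolation=cv2.INTER_CUBIC))
E
python3 - <<'E'
from h import *
d=load('top0'); P=cloud(d); Z=P[...,2]
print('table z',np.median(Z[330:400,200:420]))
for nm,(x0,y0,x1,y1),(lo,hi) in [('block',(240,230,380,320),(.066,.078)),('board',(240,230,380,320),(.008,.016))]:
    m=np.zeros((480,640),np.uint8); m[y0:y1,x0:x1]=((Z>lo)&(Z<hi))[y0:y1,x0:x1]
    n,l,s,c=cv2.connectedComponentsWithStats(m); k=[i for i in range(1,n) if s[i,4]>25]
    print(nm,s[k].tolist())
    if nm=='block':
        i=k[np.argmax(s[k,4])]
        pts=P[l==i]; print(pts.mean(0)); print(cv2.minAreaRect((pts[:,:2]*1000).astype(np.float32)))
crop(d,240,230,380,320,5.7,'t_fix'); crop(d,130,295,200,365,8,'t_brass')
E
```

```text
table z -0.000371010210433953
block [[251, 265, 39, 36, 1075]]
[0.53855607 0.08560567 0.07163834]
((539.2007446289062, 85.34266662597656), (65.29083251953125, 72.48368835449219), 7.213201522827148)
board [[248, 236, 117, 42, 2513], [255, 279, 115, 35, 1641]]
```

View pics/t_fix.png

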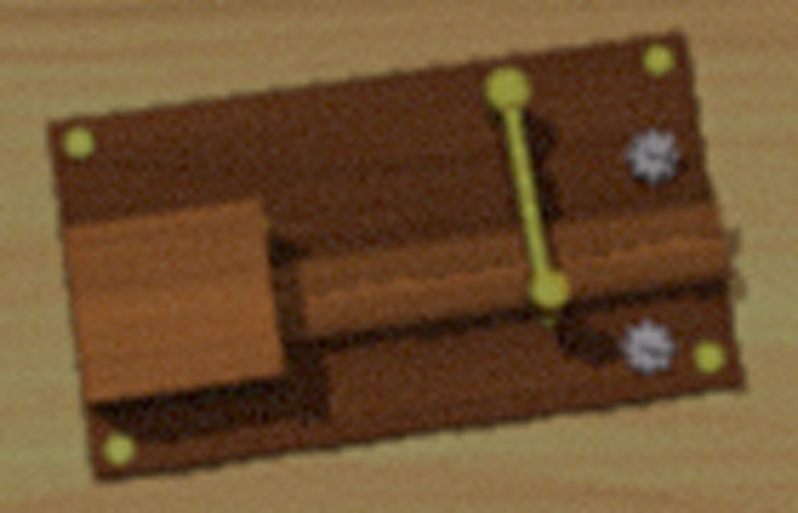

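View pics/t_brass.png

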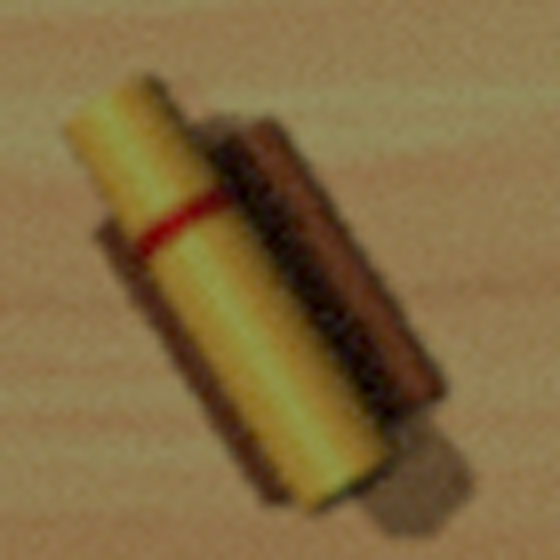

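Run:
```python
from h import *
d=load('top0')
def px(c,x0,y0,s): return (np.array(c,float)+.5)/s-.5+[x0,y0]
# board corners fixture coords
uv=px([(50,122),(683,33),(743,386),(97,480)],240,230,5.7)
W=at_z(d,uv,.012)[:,:2]; F=np.array([(78,-86),(-172,-86),(-172,54),(78,54)])/1e3
ub=px([(63,228),(265,202),(285,374),(90,402)],240,230,5.7)
Wb=at_z(d,ub,.072)[:,:2]; Fb=np.array([(72,-32),(0,-32),(0,32),(72,32)])/1e3
def fit(F,W):
    fc,wc=F.mean(0),W.mean(0); H=(F-fc).T@(W-wc); a=np.arctan2(H[0,1]-H[1,0],H[0,0]+H[1,1]); c,s=np.cos(a),np.sin(a);Rm=np.array([[c,-s],[s,c]])
    t=wc-Rm@fc; return a,t,(W-(F@Rm.T+t))*1e3
for f,w in [(F,W),(Fb,Wb),(np.r_[F,Fb],np.r_[W,Wb])]:
    a,t,r=fit(f,w); print(np.degrees(a),t,r.round(1).tolist())
print('hinge,knob',at_z(d,px([(508,88)],240,230,5.7),.064),at_z(d,px([(550,288)],240,230,5.7),.091))
c,s=np.cos(a),np.sin(a);Rm=np.array([[c,-s],[s,c]])
for p,z in [((508,88),.064),((550,288),.091)]:
    q=at_z(d,px([p],240,230,5.7),z)[0,:2]; print((Rm.T@(q-t))*1e3)
# sleeve
P=cloud(d); hsv=cv2.cvtColor(d['image'],cv2.COLOR_BGR2HSV)
m=np.zeros((480,640),bool); m[295:365,130:200]=(P[295:365,130:200,2]>.038)
pts=P[m]; print(m.sum(),pts[:,2].max(),cv2.minAreaRect((pts[:,:2]*1000).astype(np.float32)))
red=((hsv[...,0]<8)|(hsv[...,0]>172))&(hsv[...,1]>150)&(hsv[...,2]>70)&m
v,u=np.nonzero(red); print(red.sum(),u.mean(),v.mean(),at_z(d,[(u.mean(),v.mean())],.052))
```

```text
97.18362293925288 [0.5430868  0.04940059] [[-0.2, -1.3], [-0.9, 1.5], [0.3, 1.5], [0.7, -1.7]]
96.96882404672589 [0.54324977 0.048997  ] [[0.3, 1.3], [-0.3, -0.9], [0.0, 0.3], [-0.0, -0.7]]
97.14951687689856 [0.54323791 0.04921224] [[-0.4, -1.0], [-0.9, 1.7], [0.3, 1.7], [0.5, -1.6], [0.5, 1.0], [-0.2, -1.3], [0.0, 0.2], [0.2, -0.8]]
hinge,knob [[ 0.61735263 -0.03834409  0.064     ]] [[ 0.53814789 -0.05015785  0.091     ]]
[-96.09980427 -62.64129075]
[-97.96396207  17.417942  ]
817 1.2664437493207215 ((394.8470458984375, 201.10391235351562), (369.7601623535156, 84.81229400634766), 66.20268249511719)
26 151.69230769230768 322.4230769230769 [[0.46347559 0.33124676 0.052     ]]
```

Run:
```python
from h import *
d=load('top0'); P=cloud(d); Z=P[...,2]
m=np.zeros((480,640),bool); b=np.s_[295:365,130:200]; m[b]=((Z>.030)&(Z<.06)&(d['depth']>0))[b]
n,l,s,c=cv2.connectedComponentsWithStats(m.astype(np.uint8)); i=1+np.argmax(s[1:,4]); m=l==i
pts=P[m]; print(m.sum(),pts[:,2].max())
xy=pts[:,:2]; r=cv2.minAreaRect((xy*1000).astype(np.float32)); print(r)
hsv=cv2.cvtColor(d['image'],cv2.COLOR_BGR2HSV)
mm=np.zeros((480,640),np.uint8); mm[b]=((hsv[...,1]>130)&(hsv[...,2]>90))[b]
# silhouettes corners
cr=lambda p:(np.array(p,float)+.5)/8-.5+[130,295]
A=[(68,128),(150,78),(388,458),(310,508)]
print(at_z(d,cr(A),.040).round(4).tolist())
ends=at_z(d,cr([(109,103),(349,483)]),.040); print(ends, np.linalg.norm(ends[0]-ends[1]), ends.mean(0), np.degrees(np.arctan2(*(ends[0]-ends[1])[[1,0]])))
band=at_z(d,cr([(190,222)]),.054)[0]; ax=(ends[0]-ends[1])/np.linalg.norm(ends[0]-ends[1]); print('band dist from nose',(ends[0]-band)@ax)
S=status.state(); T=R.from_euler('xyz',S['tcp_rot']); print(T.as_matrix().round(3))
```

```text
826 0.059748914741061254
((446.7680969238281, 319.81207275390625), (120.81055450439453, 28.3044490814209), 34.060272216796875)
[[0.4898, 0.3636, 0.04], [0.5025, 0.3429, 0.04], [0.403, 0.2779, 0.04], [0.3908, 0.2975, 0.04]]
[[0.49614811 0.35326835 0.04      ]
 [0.39689401 0.28771143 0.04      ]] 0.11894993050193495 [0.44652106 0.32048989 0.04      ] 33.44459520214588
band dist from nose 0.041525902899884316
[[ 0.438 -0.     0.899]
 [-0.899  0.001  0.438]
 [-0.001 -1.     0.   ]]
```

```bash
cat >> h.py <<'E'
FT=np.array([.5432,.0491]); FA=np.radians(97.1)
def f2w(p,z=None):
    c,s=np.cos(FA),np.sin(FA); return FT+np.array([[c,-s],[s,c]])@(np.array(p[:2])/1e3)
def w2f(p):
    c,s=np.cos(FA),np.sin(FA); return (np.array([[c,s],[-s,c]])@(np.array(p[:2])-FT))*1e3
def knob(th): return f2w((-97-80*np.sin(th),-62+80*np.cos(th)))
def rows(targets,step=45,quiet=False):
    """targets: (x,y,z,yawdeg) world TCP. prints rows from the current pose"""
    S=status.state(); p0=S['eef_pos']; T=R.from_euler('xyz',S['tcp_rot']); y0=np.degrees(S['tcp_rot'][2])
    cur=np.r_[p0,y0]; out=[]
    for t in targets:
        t=np.array(t,float); n=max(1,int(np.ceil(np.linalg.norm(t[:3]-cur[:3])*1e3/step)),int(np.ceil(abs(t[3]-cur[3])/8)))
        for k in range(1,n+1):
            q=cur+(t-cur)*k/n
            sh=T.inv().apply(q[:3]-p0)*1e3
            Rt=R.from_euler('xyz',[-90,0,q[3]],degrees=True)
            rv=np.degrees((T.inv()*Rt).as_rotvec()); out.append(np.r_[sh,rv])
        cur=t
    print('from',p0.round(4),'yaw',y0.round(2),'t',round(float(S['t']),2),'gap',round(float(S['finger_gap'])*91.2,1),'F',S['wrist_force'].round(1))
    for o in out: print(', '.join(f'{a:.1f}' for a in o))
E
python3 - <<'E'
from h import *
k=knob(.023); print(k, knob(1.57), knob(1.6))
rows([(k[0],k[1],.150,-60)],48)
E
```

```text
[ 0.53757577 -0.05120414] [ 0.62653882 -0.11888731] [ 0.62891587 -0.11855688]
from [ 0.2739 -0.5615  0.2215] yaw -64.0 t 0.15 gap 91.0 F [ 0.   0.2 -0.3]
-26.4, 5.5, 35.4, -0.0, -0.3, -0.1
-52.8, 11.0, 70.9, -0.0, -0.6, -0.1
-79.2, 16.6, 106.3, -0.0, -0.9, -0.1
-105.5, 22.1, 141.8, -0.0, -1.2, -0.1
-131.9, 27.6, 177.2, -0.0, -1.5, -0.1
-158.3, 33.1, 212.6, -0.0, -1.8, -0.1
-184.7, 38.7, 248.1, -0.0, -2.2, -0.1
-211.1, 44.2, 283.5, -0.0, -2.5, -0.1
-237.5, 49.7, 318.9, -0.0, -2.8, -0.1
-263.8, 55.2, 354.4, -0.0, -3.1, -0.1
-290.2, 60.8, 389.8, -0.0, -3.4, -0.1
-316.6, 66.3, 425.3, -0.0, -3.7, -0.1
-343.0, 71.8, 460.7, -0.0, -4.0, -0.1
```

>>> move_arm(motion=[-26,5,35,0,0,0,-53,11,71,0,0,0,-79,16,106,0,-1,0,-106,22,142,0,-1,0,-132,28,177,0,-1,0], hand=50)

```text
t: 0.65
eef_pos: [0.3755, -0.3635, 0.1934]
tcp_rot: [-1.571, 0.001, -1.1]
wrist_force: [0.5, 0.3, -0.5]
finger_gap: 0.595
```

>>> move_arm(motion=[-26,5,35,0,0,0,-53,11,71,0,0,0,-79,16,106,0,-1,0,-106,22,142,0,-1,0,-132,28,177,0,-1,0])

```text
t: 1.15
eef_pos: [0.4738, -0.1637, 0.1653]
tcp_rot: [-1.571, 0.001, -1.082]
wrist_force: [0.9, -0.7, -0.1]
finger_gap: 0.545
```

Run:
```python
from h import *
k=knob(.023)
rows([(k[0],k[1],.150,-60)],40)
```

```text
from [ 0.4738 -0.1637  0.1653] yaw -62.01 t 1.15 gap 49.7 F [ 0.9 -0.7 -0.1]
-17.4, 3.8, 27.3, -0.0, -0.5, -0.1
-34.7, 7.7, 54.5, -0.0, -1.0, -0.1
-52.1, 11.5, 81.8, -0.0, -1.5, -0.1
-69.4, 15.4, 109.1, -0.0, -2.0, -0.1
```

Moves track very well. Going over the knob, then a wrist look.

>>> move_arm(motion=[-17,4,27,0,0,0,-35,8,54,0,-1,0,-52,11,82,0,-1,0,-69,15,109,0,-2,0,-69,15,109,0,-2,0])

```text
t: 1.65
eef_pos: [0.5389, -0.0488, 0.1498]
tcp_rot: [-1.57, 0.002, -1.044]
wrist_force: [-0.3, 0.2, 0.2]
finger_gap: 0.551
```

Run:
```python
from h import *
d=grab('wrist','w1'); k=knob(.023)
print(proj(d,[[*k,.091]]), d['eye'],d['orientation'])
rows([(k[0],k[1],.074,-60)],40)
```

```text
[[309.82202322 270.64055806]] [ 0.60412411 -0.01223956  0.31266223] [ 2.87649103e+00  1.05938490e-03 -1.04526119e+00]
from [ 0.538  -0.0502  0.15  ] yaw -59.86 t 1.7 gap 50.0 F [ 0.8 -0.5  1. ]
0.4, 38.0, -0.4, 0.0, 0.1, -0.1
0.8, 76.0, -0.9, 0.0, 0.1, -0.1
```

View pics/w1.png

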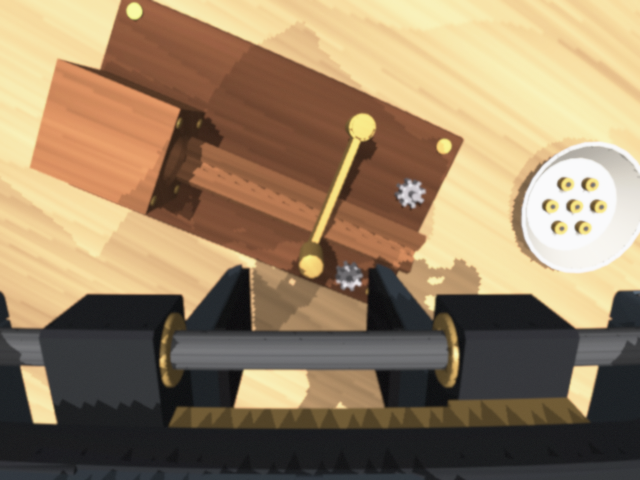

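Run:
```python
from h import *
d=load('w1')
for nm,uv,z in [('knob',(311.5,265),.091),('hinge',(362,127),.064),('blk near top',(180,109),.072),('blk near bot',(148,213),.072),('blk far top',(59,60),.072),('blk far bot',(31,166),.072)]:
    q=at_z(d,[uv],z)[0]; print(nm,q.round(4),w2f(q).round(1))
```

```text
knob [ 0.5409 -0.0504  0.091 ] [-98.4  14.6]
hinge [ 0.6187 -0.0384  0.064 ] [-96.1 -64.1]
blk near top [0.5768 0.0537 0.072 ] [  0.4 -33.9]
blk near bot [0.5151 0.0446 0.072 ] [-1.  28.5]
blk far top [0.5675 0.1239 0.072 ] [ 71.2 -33.4]
blk far bot [0.5057 0.1165 0.072 ] [71.5 28.8]
```

>>> move_arm(motion=[0,38,0,0,0,0,1,76,-1,0,0,0,1,76,-1,0,0,0])

```text
t: 2.0
eef_pos: [0.5346, -0.0518, 0.0707]
tcp_rot: [-1.576, 0.006, -1.046]
wrist_force: [-0.5, -0.2, 1.8]
finger_gap: 0.549
```

>>> move_arm(motion=[0,0,0,0,0,0,0,0,0,0,0,0,0,0,0,0,0,0,0,0,0,0,0,0], hand=5, squeeze=12)

```text
t: 2.4
eef_pos: [0.5353, -0.052, 0.0719]
tcp_rot: [-1.575, 0.005, -1.046]
wrist_force: [-0.5, 0.2, -0.8]
finger_gap: 0.234
```

Run:
```python
from h import *
k0=knob(.023)
S=status.state(); off=S['eef_pos'][:2]-k0; print('off',off)
rows([(*(knob(th)+off*(1-.0)),.0735,-60+ (th/1.57)*6) for th in np.linspace(.0,1.57,11)[1:]],100)
```

```text
off [-0.00231883 -0.00077555]
from [ 0.5353 -0.052   0.0719] yaw -59.92 t 2.4 gap 21.3 F [-0.5  0.2 -0.8]
10.2, -1.7, -3.3, 0.2, -0.5, -0.3
22.6, -1.7, -5.4, 0.2, -1.1, -0.3
35.1, -1.8, -5.5, 0.2, -1.7, -0.3
47.5, -1.9, -3.6, 0.2, -2.3, -0.3
59.5, -1.9, 0.2, 0.2, -2.9, -0.3
70.7, -2.0, 5.8, 0.2, -3.5, -0.3
80.9, -2.1, 13.0, 0.2, -4.1, -0.3
89.9, -2.2, 21.8, 0.2, -4.7, -0.3
97.3, -2.2, 31.9, 0.2, -5.3, -0.3
103.1, -2.3, 43.1, 0.2, -5.9, -0.3
```

>>> move_arm(motion=[0,0,0,0,0,0,0,0,0,0,0,0])

```text
t: 2.6
eef_pos: [0.5355, -0.052, 0.0723]
tcp_rot: [-1.574, 0.004, -1.046]
wrist_force: [-0.1, -1.3, 4.5]
finger_gap: 0.148
```

>>> move_arm(motion=[0,0,0,0,0,0,0,0,0,0,0,0])

```text
t: 2.8
eef_pos: [0.5355, -0.052, 0.0724]
tcp_rot: [-1.574, 0.004, -1.046]
wrist_force: [-0.6, -0.3, 1.3]
finger_gap: 0.149
```

Run:
```python
from h import *
print(status.state())
grab('top','t2')
d=load('t2'); crop(d,280,200,420,300,5.7,'t2c')
```

```text
{'t': 2.8, 'qpos': array([-2.08302458e-01,  5.72943902e-01,  1.71296936e+00,  9.34698179e-04,
        8.60903557e-01,  8.36762280e-01]), 'joint_velocities': array([ 0.00119594,  0.00204218, -0.00185552,  0.0006668 , -0.00036   ,
        0.00158941]), 'joint_torque': array([ 2.54640765e-01, -8.07630229e+01, -2.41860688e+01,  2.02864311e-01,
       -1.08394618e-01, -1.20343690e-02]), 'eef_pos': array([ 0.53546877, -0.05201464,  0.0723693 ]), 'tcp_rot': array([-1.5742026 ,  0.00402363, -1.04568263]), 'wrist_force': array([-0.60822844, -0.29152258,  1.34278396]), 'ft_torque': array([-0.10768653,  0.09662183, -0.00321596]), 'finger_gap': 0.14936984927824157}
```

View pics/t2c.png

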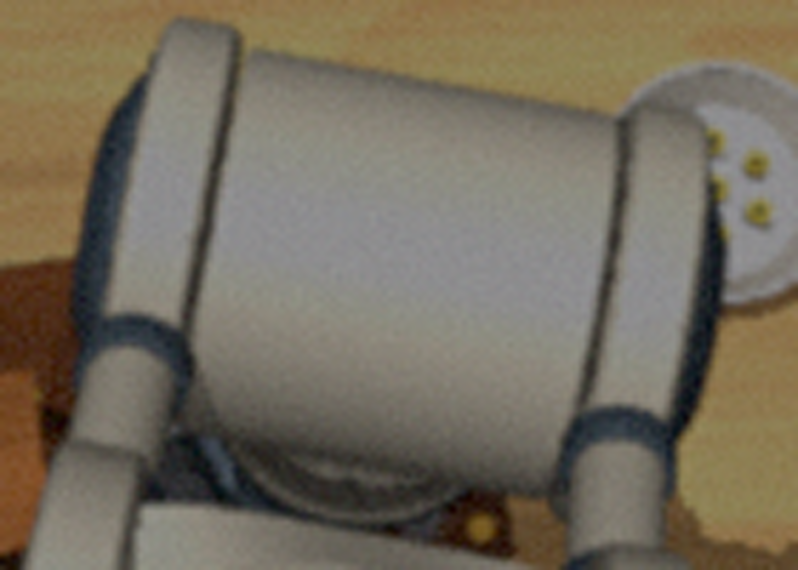

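>>> move_arm(motion=[10,-1,-3,0,0,0,22,-1,-5,0,-1,0,35,-1,-5,0,-1,0,47,-1,-4,0,-2,0,59,-1,0,0,-2,0])

```text
t: 3.35
eef_pos: [0.5654, -0.1043, 0.0731]
tcp_rot: [-1.574, 0.004, -1.011]
wrist_force: [-1.9, 0.1, -0.1]
finger_gap: 0.149
```

Run:
```python
from h import *
off=np.array([.53546877,-.05201464])-knob(.023)
rows([(*(knob(th)+off),.0735,-60+ (th/1.57)*6) for th in np.linspace(.0,1.6,11)[6:]],100)
```

```text
from [ 0.5654 -0.1043  0.0731] yaw -57.95 t 3.35 gap 13.6 F [-1.9  0.1 -0.1]
11.9, -0.4, 6.4, 0.2, -1.6, -0.3
22.5, -0.5, 13.6, 0.2, -2.2, -0.3
31.7, -0.6, 22.5, 0.2, -2.8, -0.3
39.4, -0.6, 32.7, 0.2, -3.5, -0.3
45.4, -0.7, 44.0, 0.2, -4.1, -0.3
```

>>> move_arm(motion=[12,0,6,0,-1,0,22,0,13,0,-2,0,32,0,22,0,-2,0,39,0,33,0,-2,0,45,0,44,0,-2,0])

```text
t: 3.85
eef_pos: [0.6279, -0.1199, 0.0731]
tcp_rot: [-1.574, 0.004, -0.978]
wrist_force: [-2.7, 4.6, 4.1]
finger_gap: 0.152
```

>>> move_arm(motion=[0,0,0,0,0,0,0,0,0,0,0,0,0,0,0,0,0,0], hand=40)

```text
t: 4.15
eef_pos: [0.6275, -0.1201, 0.073]
tcp_rot: [-1.574, 0.004, -0.978]
wrist_force: [-0.4, -0.1, 0.2]
finger_gap: 0.38
```

>>> move_arm(motion=[0,-25,0,0,0,0,0,-60,0,0,0,0,0,-90,0,0,0,0,0,-90,0,0,0,0])

```text
t: 4.55
eef_pos: [0.6296, -0.121, 0.1673]
tcp_rot: [-1.57, -0.001, -0.978]
wrist_force: [-0.2, -0.5, -0.2]
finger_gap: 0.44
```

Run:
```python
from h import *
grab('wrist','w3');
```

```text
(no output)
```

View pics/w3.png

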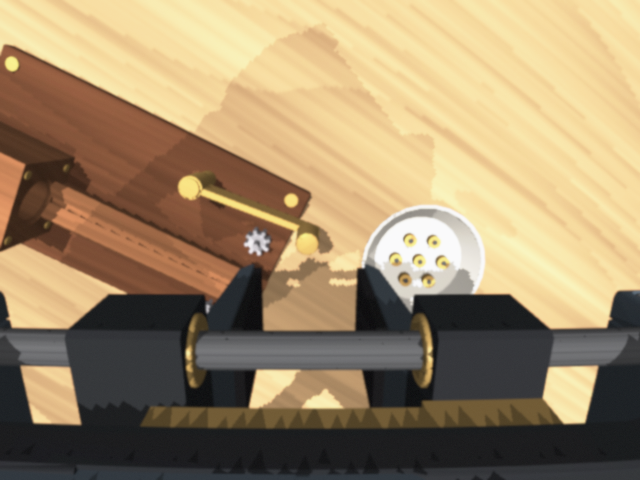

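Run:
```python
from h import *
rows([(.430,.3088,.160,-56)],48)
```

```text
from [ 0.6286 -0.1207  0.1651] yaw -56.07 t 4.6 gap 40.2 F [ 0.5  0.4 -0.9]
-46.7, 0.6, 7.5, 0.0, -0.0, -0.1
-93.4, 1.1, 15.0, 0.0, -0.0, -0.1
-140.2, 1.7, 22.5, 0.0, -0.0, -0.1
-186.9, 2.2, 30.0, 0.0, -0.0, -0.1
-233.6, 2.8, 37.5, 0.0, -0.0, -0.1
-280.3, 3.3, 45.0, 0.0, -0.0, -0.1
-327.1, 3.9, 52.5, 0.0, -0.0, -0.1
-373.8, 4.5, 60.0, 0.0, -0.1, -0.1
-420.5, 5.0, 67.5, 0.0, -0.1, -0.1
-467.2, 5.6, 75.0, 0.0, -0.1, -0.1
```

>>> move_arm(motion=[-47,0,7,0,0,0,-93,1,15,0,0,0,-140,1,22,0,0,0,-187,2,30,0,0,0,-234,3,37,0,0,0], hand=60)

```text
t: 5.1
eef_pos: [0.5269, 0.0953, 0.1613]
tcp_rot: [-1.573, 0.002, -0.979]
wrist_force: [0.4, -0.2, -1.0]
finger_gap: 0.652
```

>>> move_arm(motion=[-47,0,7,0,0,0,-93,1,15,0,0,0,-140,1,22,0,0,0,-187,2,30,0,0,0,-234,2,38,0,0,0])

```text
t: 5.6
eef_pos: [0.426, 0.3117, 0.1587]
tcp_rot: [-1.574, 0.002, -0.979]
wrist_force: [1.5, -0.6, 0.5]
finger_gap: 0.656
```

>>> move_arm(motion=[0,0,0,0,0,0,0,0,0,0,0,0])

```text
t: 5.8
eef_pos: [0.4247, 0.312, 0.1577]
tcp_rot: [-1.576, 0.002, -0.977]
wrist_force: [-0.1, -0.6, 0.3]
finger_gap: 0.661
```

Run:
```python
from h import *
d=grab('wrist','w4'); grab('top','t4'); 
c=np.array([.4466,.320]); a=np.radians(34); u=np.array([np.cos(a),np.sin(a)])
print(proj(d,[[*(c+u*.06),.04],[*(c-u*.06),.04],[*(c+u*.025),.054]]))
rows([(.430,.3088,.029,-56)],48)
```

```text
[[316.31139329 111.9654786 ]
 [315.67853674 288.90972093]
 [316.47565294 169.69662825]]
from [0.4259 0.3108 0.1581] yaw -56.14 t 5.9 gap 60.0 F [ 0.4 -0.3 -1.2]
1.4, 43.0, 1.0, 0.3, -0.0, -0.1
2.7, 86.1, 1.9, 0.3, -0.1, -0.1
4.1, 129.1, 2.9, 0.3, -0.1, -0.1
```

View pics/w4.png

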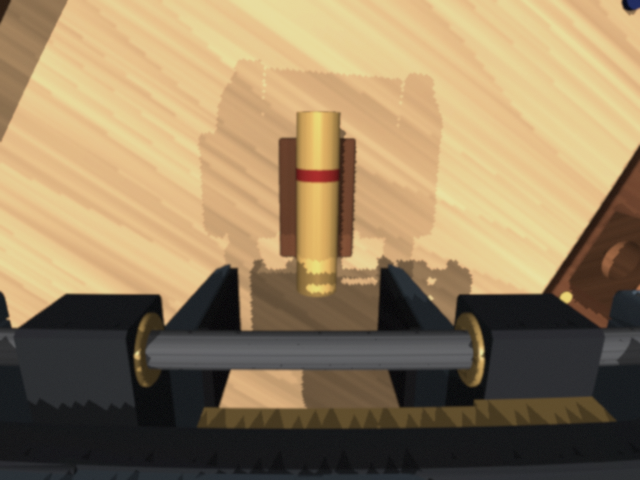

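View pics/t4.png

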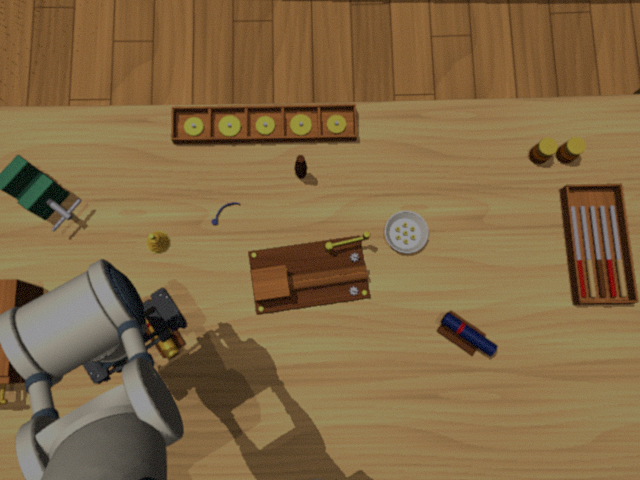

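>>> move_arm(motion=[2,43,1,0,0,0,4,86,2,0,0,0,5,120,2,0,0,0,5,129,3,0,0,0,5,129,3,0,0,0])

```text
t: 6.4
eef_pos: [0.4306, 0.307, 0.0284]
tcp_rot: [-1.578, 0.002, -0.981]
wrist_force: [1.1, 0.4, -0.3]
finger_gap: 0.659
```

Run:
```python
from h import *
d=grab('wrist','w5'); rows([(.430,.3088,.029,-56)],48)
```

```text
from [0.4312 0.3076 0.0296] yaw -56.2 t 6.45 gap 59.9 F [-0.8 -0.4  0.7]
-1.7, 0.6, -0.3, 0.3, -0.2, -0.1
```

View pics/w5.png

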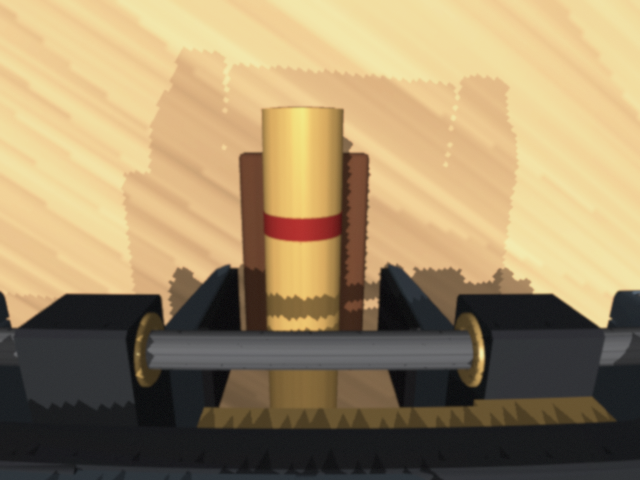

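>>> move_arm(motion=[-2,0,0,0.3,0,0,-2,0,0,0.3,0,0,-2,0,0,0.3,0,0,-2,0,0,0.3,0,0,-2,0,0,0.3,0,0], hand=15, squeeze=20)

```text
t: 6.95
eef_pos: [0.4303, 0.3096, 0.0302]
tcp_rot: [-1.57, 0.002, -0.981]
wrist_force: [-2.0, 0.9, 9.5]
finger_gap: 0.317
```

>>> move_arm(motion=[0,0,0,0,0,0,0,0,0,0,0,0])

```text
t: 7.15
eef_pos: [0.4303, 0.3096, 0.0302]
tcp_rot: [-1.57, 0.002, -0.981]
wrist_force: [-0.6, -0.2, 1.9]
finger_gap: 0.312
```

>>> move_arm(motion=[0,-5,0,0,0,0,0,-30,0,0,0,0,0,-80,0,0,0,0,0,-80,0,0,0,0])

```text
t: 7.55
eef_pos: [0.4326, 0.3108, 0.1152]
tcp_rot: [-1.562, 0.001, -0.981]
wrist_force: [0.5, 0.5, -2.4]
finger_gap: 0.305
```

Run:
```python
from h import *
d=grab('wrist','w6')
g=f2w((-85-20,0)); print(g)
rows([(g[0],g[1],.115,7.1)],45)
```

```text
[ 0.55617816 -0.05509485]
from [0.4317 0.3103 0.1129] yaw -56.19 t 7.6 gap 28.1 F [-0.2  0.3 -2.5]
41.4, -0.4, -11.1, -0.4, -7.0, -0.1
82.9, -0.7, -22.2, -0.4, -14.1, -0.0
124.3, -1.1, -33.3, -0.4, -21.1, -0.0
165.7, -1.4, -44.4, -0.4, -28.1, 0.0
207.1, -1.8, -55.5, -0.4, -35.2, 0.0
248.6, -2.2, -66.6, -0.4, -42.2, 0.1
290.0, -2.5, -77.7, -0.4, -49.2, 0.1
331.4, -2.9, -88.8, -0.4, -56.3, 0.1
372.9, -3.2, -99.9, -0.4, -63.3, 0.1
```

View pics/w6.png

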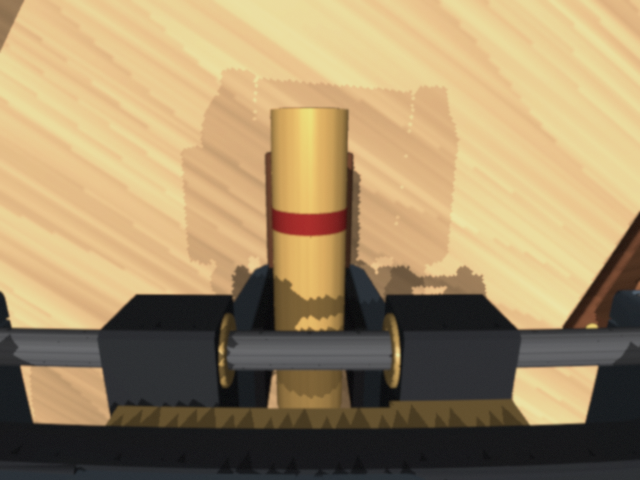

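>>> move_arm(motion=[41,-5,-11,0,-7,0,83,-10,-22,0,-14,0,124,-15,-33,0,-21,0,166,-17,-44,0,-28,0,207,-17,-55,0,-35,0])

```text
t: 8.1
eef_pos: [0.501, 0.1058, 0.1287]
tcp_rot: [-1.565, -0.002, -0.365]
wrist_force: [0.3, -0.2, -2.0]
finger_gap: 0.299
```

Run:
```python
from h import *
g=f2w((-85-20,0))
rows([(g[0],g[1],.120,7.1)],45)
```

```text
from [0.501  0.1058 0.1287] yaw -20.9 t 8.1 gap 27.3 F [ 0.3 -0.2 -2. ]
27.2, 2.0, -32.7, -0.3, -7.0, 0.1
54.5, 4.1, -65.4, -0.3, -14.0, 0.1
81.7, 6.1, -98.0, -0.3, -21.0, 0.2
108.9, 8.2, -130.7, -0.3, -28.0, 0.2
```

>>> move_arm(motion=[27,2,-33,0,-7,0,54,4,-65,0,-14,0,82,6,-98,0,-21,0,109,8,-131,-0.3,-28,0.2,109,8,-131,-0.3,-28,0.2])

```text
t: 8.6
eef_pos: [0.5575, -0.0598, 0.119]
tcp_rot: [-1.572, 0.0, 0.126]
wrist_force: [0.2, 0.1, -1.4]
finger_gap: 0.303
```

>>> move_arm(motion=[0,0,0,0,0,0,0,0,0,0,0,0])

```text
t: 8.8
eef_pos: [0.5567, -0.0595, 0.1182]
tcp_rot: [-1.571, 0.002, 0.126]
wrist_force: [0.3, 0.7, -1.2]
finger_gap: 0.302
```

Run:
```python
from h import *
d=grab('wrist','w7')
g=f2w((-85-20,0))
print(proj(d,[[*f2w((0,-32)),.072],[*f2w((0,32)),.072],[*f2w((72,-32)),.072],[*f2w((-97,-62)),.064]]))
rows([(g[0],g[1],.036,7.1)],45)
```

```text
[[ 376.50519213   45.6590023 ]
 [ 237.04720922   45.66373194]
 [ 380.84524003 -127.55080164]
 [ 423.45590336  244.46554162]]
from [ 0.5568 -0.059   0.1185] yaw 7.22 t 8.85 gap 27.5 F [-0.7 -0.8 -2.5]
0.0, 41.2, 2.0, 0.0, 0.1, -0.1
0.0, 82.5, 4.0, 0.0, 0.1, -0.1
```

View pics/w7.png

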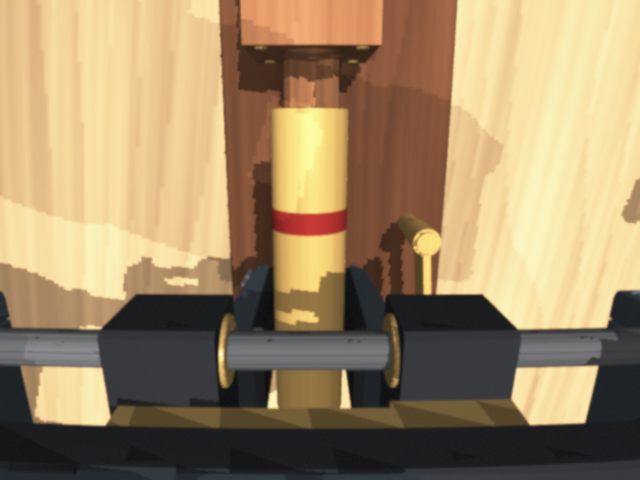

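>>> move_arm(motion=[1,40,2,0,0,0,1,70,2,0,0,0,1,80,2,0,0,0,1,80,2,0,0,0])

```text
t: 9.25
eef_pos: [0.5574, -0.0558, 0.0377]
tcp_rot: [-1.571, 0.002, 0.127]
wrist_force: [6.7, 1.5, -25.3]
finger_gap: 0.313
```

Run:
```python
from h import *
d=grab('wrist','w8'); rows([(*f2w((-105,0)),.034,7.1)])
print(status.state()['ft_torque'])
```

```text
from [ 0.5574 -0.0558  0.0378] yaw 7.26 t 9.3 gap 28.9 F [  8.1   2.  -27.6]
-1.1, 3.8, 0.9, 0.0, 0.2, -0.1
[ 0.44471371 -1.55594715 -0.02323995]
```

View pics/w8.png

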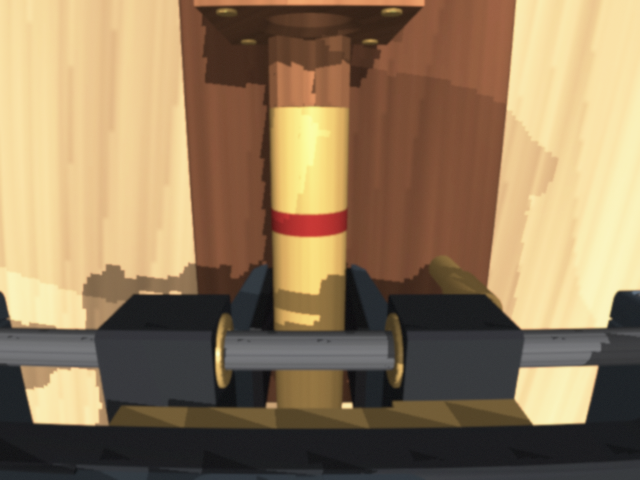

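>>> move_arm(motion=[0,-1,0,0,0,0,0,-1,0,0,0,0])

```text
t: 9.5
eef_pos: [0.5574, -0.0554, 0.0381]
tcp_rot: [-1.571, 0.002, 0.127]
wrist_force: [7.5, -5.2, -26.7]
finger_gap: 0.313
```

Run:
```python
from h import *
S=status.state(); print(S['eef_pos'],S['wrist_force'],S['ft_torque'],S['finger_gap']*91.2,S['joint_torque'])
d=grab('side','s8'); crop(d,230,190,430,320,4,'s8c')
```

```text
[ 0.55739562 -0.05542004  0.03809903] [  7.48890577  -5.23872063 -26.72935412] [-1.13609857 -1.27886315 -0.0753392 ] 28.522601678044204 [ 3.16801965e+00 -9.89538574e+01 -2.23147166e+01  1.12074327e+00
  2.74376459e+00 -6.73031725e-03]
```

View pics/s8c.png

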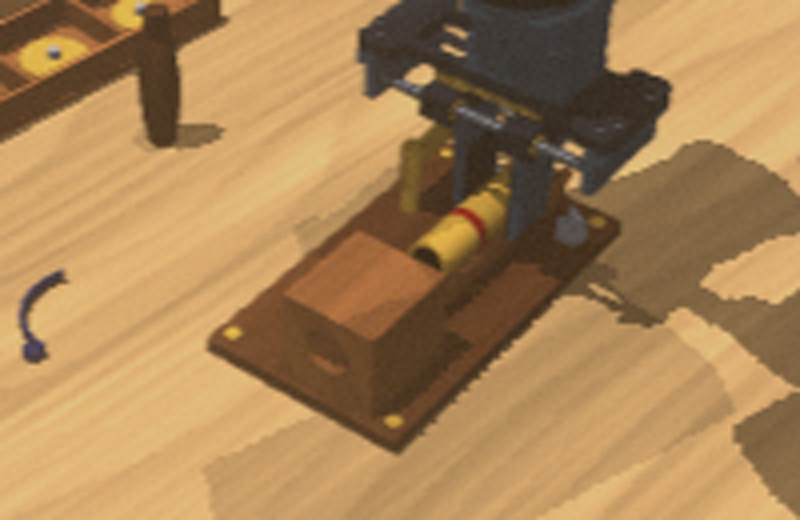

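>>> move_arm(motion=[0.7,-1,0,0,0,0,1.5,-1,0,0,0,0])

```text
t: 9.75
eef_pos: [0.5575, -0.0551, 0.0382]
tcp_rot: [-1.572, 0.006, 0.128]
wrist_force: [-3.6, -12.2, -20.8]
finger_gap: 0.314
```

Run:
```python
from h import *
S=status.state(); print(S['eef_pos'],S['wrist_force'],S['ft_torque'],S['finger_gap']*91.2,w2f(S['eef_pos']))
d=load('w8'); crop(d,180,0,460,300,2,'w8c')
```

```text
[ 0.557483   -0.05511995  0.03822268] [ -3.59023183 -12.22183597 -20.82772578] [-2.26472762  0.46860197  0.06771375] 28.62455952176472 [-105.18618703   -1.29173322]
```

View pics/w8c.png

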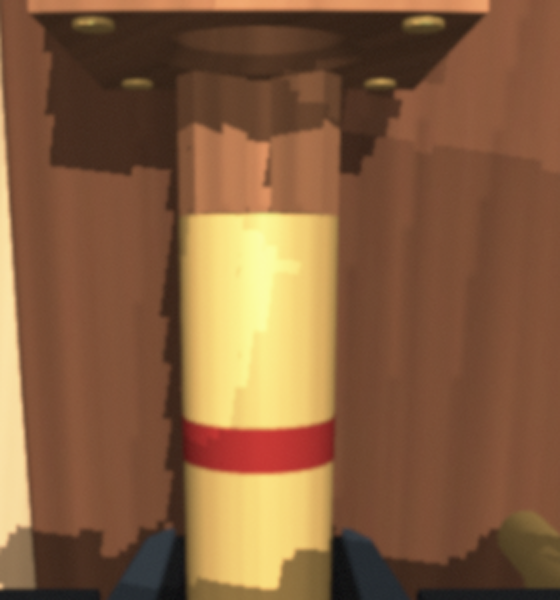

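>>> move_arm(motion=[0.5,-3,0,0,0,0,0.5,-6,0,0,0,0,0.5,-6,0,0,0,0])

```text
t: 10.05
eef_pos: [0.5582, -0.0545, 0.045]
tcp_rot: [-1.572, 0.005, 0.129]
wrist_force: [0.4, 0.1, -0.3]
finger_gap: 0.301
```

Run:
```python
from h import *
S=status.state(); print(S['eef_pos'],S['wrist_force'],S['ft_torque'],S['finger_gap']*91.2,w2f(S['eef_pos']))
grab('wrist','w9')
```

```text
[ 0.55819819 -0.0545009   0.04498208] [ 0.37762053  0.11890447 -0.34470088] [-0.04521426 -0.07351224  0.00399911] 27.490213114303383 [-104.66028088   -2.07795617]
```

View pics/w9.png

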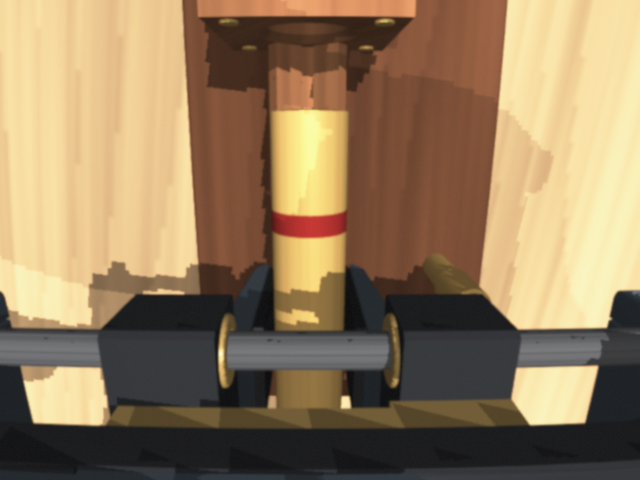

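>>> move_arm(motion=[-1,3,0,0,0,0,-1,6,0,0,0,0,-1,7,0,0,0,0,-1,8,0,0,0,0,-1,8,0,0,0,0], squeeze=8)

```text
t: 10.6
eef_pos: [0.5574, -0.0548, 0.0373]
tcp_rot: [-1.572, 0.004, 0.129]
wrist_force: [-1.8, -0.6, 12.1]
finger_gap: 0.322
```

Run:
```python
from h import *
S=status.state(); print(S['eef_pos'],S['wrist_force'],S['ft_torque'],S['finger_gap']*91.2,w2f(S['eef_pos']))
```

```text
[ 0.5573854  -0.05477814  0.03731506] [-1.75103593 -0.57787915 12.11238414] [-0.03707228  0.2727274  -0.01163367] 29.40678180315998 [-104.83493759   -1.23713719]
```

>>> move_arm(motion=[0,0,0,0,0,0,0,0,0,0,0,0,0,0,0,0,0,0], hand=42)

```text
t: 10.9
eef_pos: [0.5573, -0.0547, 0.0372]
tcp_rot: [-1.572, 0.004, 0.129]
wrist_force: [0.2, -0.0, -0.0]
finger_gap: 0.457
```

Run:
```python
from h import *
S=status.state(); print(S['eef_pos'],S['wrist_force'],S['finger_gap']*91.2)
grab('wrist','w10'); d=grab('side','s10'); crop(d,230,190,430,320,4,'s10c')
```

```text
[ 0.5572971  -0.05472762  0.03718351] [ 0.2211159  -0.04191981 -0.0338077 ] 41.68615465581371
```

View pics/w10.png

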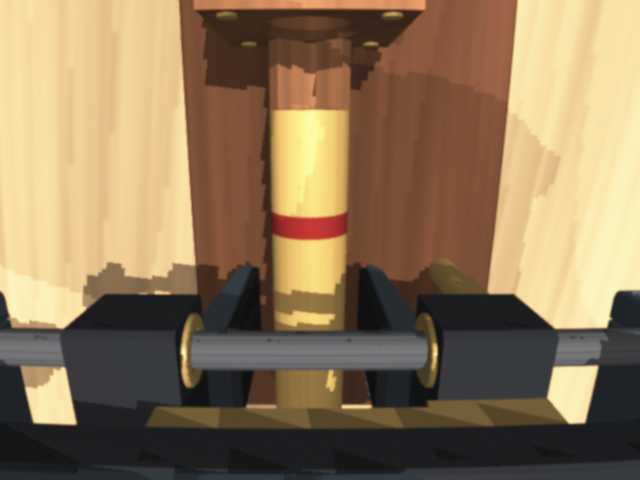

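View pics/s10c.png

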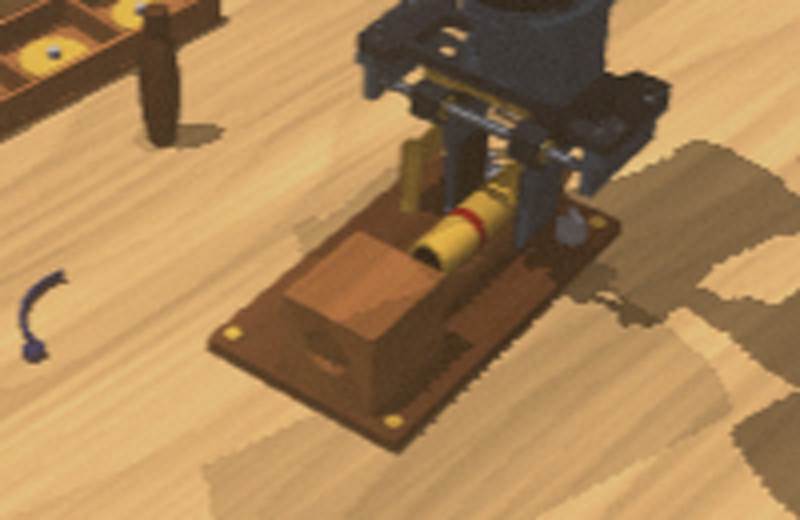

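```bash
cat >> h.py <<'E'
def band_rows(d,c0=302,c1=318,lo=120,hi=330):
    """subpixel leading/trailing band rows near the sleeve centre from 'redness' profile"""
    im=d['image'][lo:hi,c0:c1].astype(float); g=im[...,1].mean(1)/(im[...,2].mean(1)+1)  # G/R ratio low on red
    return g
E
python3 - <<'E'
from h import *
d=load('w10'); g=band_rows(d); print((g[60:130]*100).astype(int).tolist())
col=d['image'][0:130,304:316].mean(1); print([(i,c.astype(int).tolist()) for i,c in enumerate(col) if i<22 or 100<i<118])
E
```

```text
[92, 92, 92, 92, 92, 92, 92, 92, 91, 91, 91, 91, 91, 91, 91, 91, 90, 90, 90, 90, 90, 90, 90, 89, 89, 89, 89, 89, 89, 89, 89, 89, 89, 89, 89, 87, 80, 64, 44, 31, 28, 28, 28, 28, 28, 28, 28, 28, 28, 28, 28, 28, 28, 28, 28, 28, 28, 29, 35, 54, 73, 85, 88, 88, 88, 88, 88, 88, 88, 88]
[(0, [110, 164, 235]), (1, [110, 164, 235]), (2, [110, 164, 235]), (3, [110, 164, 235]), (4, [110, 164, 235]), (5, [110, 164, 235]), (6, [109, 162, 234]), (7, [101, 150, 224]), (8, [79, 119, 180]), (9, [50, 76, 116]), (10, [32, 46, 71]), (11, [26, 38, 59]), (12, [26, 38, 57]), (13, [26, 38, 57]), (14, [26, 38, 57]), (15, [29, 43, 65]), (16, [36, 54, 81]), (17, [43, 63, 96]), (18, [45, 67, 101]), (19, [46, 67, 102]), (20, [46, 68, 102]), (21, [46, 67, 102]), (101, [92, 136, 206]), (102, [92, 136, 206]), (103, [91, 135, 205]), (104, [91, 134, 204]), (105, [91, 135, 205]), (106, [91, 135, 205]), (107, [90, 133, 199]), (108, [90, 137, 190]), (109, [104, 173, 206]), (110, [127, 220, 237]), (111, [144, 239, 248]), (112, [154, 246, 251]), (113, [160, 249, 251]), (114, [164, 250, 251]), (115, [164, 250, 251]), (116, [164, 250, 251]), (117, [164, 250, 251])]
```

Run:
```python
from h import *
d=load('w10')
e=w2f(at_z(d,[(310,8.6)],.072)[0]); 
for z in (.059,.060,.062):
    l,t,n=[w2f(q) for q in at_z(d,[(310,217.6),(310,239.2),(310,109)],z)]
    print(z,'edge',e.round(1),'lead',l.round(1),'trail',t.round(1),'nose',n.round(1),'bandw',(l-t)[0],'nose-lead',(n-l)[0])
S=status.state();print(w2f(S['eef_pos']))
```

```text
0.059 edge [ 0.4 -2.2] lead [-61.5  -2.5] trail [-69.   -2.5] nose [-26.1  -2.3] bandw 7.568571792275733 nose-lead 35.356922499000106
0.06 edge [ 0.4 -2.2] lead [-61.2  -2.5] trail [-68.8  -2.5] nose [-26.1  -2.3] bandw 7.514839790349718 nose-lead 35.10591104268374
0.062 edge [ 0.4 -2.2] lead [-60.8  -2.5] trail [-68.2  -2.5] nose [-26.2  -2.3] bandw 7.4073757864976955 nose-lead 34.603888130051004
[-104.78644735   -1.17278594]
```

>>> move_arm(motion=[0.5,-4,0,0,0,0,0.5,-7,0,0.1,0,0,0.5,-7,0,0.1,0,0])

```text
t: 11.3
eef_pos: [0.5582, -0.0547, 0.0447]
tcp_rot: [-1.57, 0.003, 0.129]
wrist_force: [0.2, -0.5, 0.6]
finger_gap: 0.46
```

>>> move_arm(motion=[0,0,0,0,0,0,0,0,0,0,0,0,0,0,0,0,0,0,0,0,0,0,0,0], hand=20, squeeze=8)

```text
t: 11.7
eef_pos: [0.5574, -0.0548, 0.0447]
tcp_rot: [-1.57, 0.005, 0.129]
wrist_force: [-4.3, -2.3, 5.5]
finger_gap: 0.3
```

Run:
```python
from h import *
S=status.state(); print(S['eef_pos'],S['wrist_force'],S['finger_gap']*91.2,S['tcp_rot'],w2f(S['eef_pos']))
g=f2w((-105+58,w2f(S['eef_pos'])[1])); rows([(*g,S['eef_pos'][2],7.1)],15)
```

```text
[ 0.55738974 -0.05481139  0.04467286] [-4.2995067  -2.25187414  5.45437285] 27.37211307571014 [-1.57027905  0.004752    0.12883986] [-104.86846031   -1.23733484]
from [ 0.5574 -0.0548  0.0447] yaw 7.38 t 11.7 gap 27.4 F [-4.3 -2.3  5.5]
0.1, 0.0, 14.5, -0.0, 0.1, -0.3
0.1, 0.0, 28.9, -0.0, 0.1, -0.3
0.2, 0.0, 43.4, -0.0, 0.2, -0.3
0.3, 0.0, 57.9, -0.0, 0.3, -0.3
```

>>> move_arm(motion=[0,0,6,0,0,0,0,0,14,0,0,0,0,0,20,0,0,0,0,0,25,0,0,0,0,0,30,0,0,0])

```text
t: 12.2
eef_pos: [0.5535, -0.0245, 0.0447]
tcp_rot: [-1.57, 0.005, 0.129]
wrist_force: [-1.0, -1.6, 2.6]
finger_gap: 0.306
```

Run:
```python
from h import *
S=status.state(); print(S['eef_pos'],S['wrist_force'],S['finger_gap']*91.2,S['tcp_rot'],w2f(S['eef_pos']))
g=f2w((-105+58,-1.3)); rows([(*g,.0447,7.1)],15)
grab('wrist','w11')
```

```text
[ 0.55350323 -0.0245438   0.04468235] [-1.00930368 -1.62668521  2.57280382] 27.9015643281967 [-1.57031192  0.00472922  0.12907567] [-74.3525938   -1.12174233]
from [ 0.5535 -0.0245  0.0447] yaw 7.4 t 12.2 gap 27.9 F [-1.  -1.6  2.6]
0.2, -0.0, 13.7, -0.0, 0.1, -0.3
0.3, -0.0, 27.4, -0.0, 0.3, -0.3
```

View pics/w11.png

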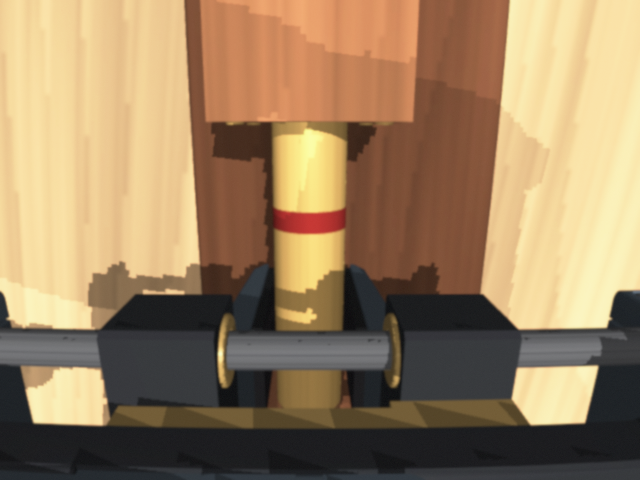

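>>> move_arm(motion=[0,0,7,0,0,0,0,0,14,0,0,0,0,0,20,0,0,0,0.2,0,25,0,0,0,0.2,0,27,0,0,0])

```text
t: 12.75
eef_pos: [0.5499, 0.0034, 0.0447]
tcp_rot: [-1.57, 0.005, 0.13]
wrist_force: [-1.6, -3.2, 2.6]
finger_gap: 0.301
```

Run:
```python
from h import *
S=status.state(); print(S['eef_pos'],S['wrist_force'],S['finger_gap']*91.2,S['tcp_rot'],w2f(S['eef_pos']))
grab('wrist','w12')
```

```text
[0.54992158 0.00342625 0.0446926 ] [-1.61956987 -3.17642634  2.61607333] 27.446820543463296 [-1.56998775  0.00501754  0.12967598] [-46.15431727  -1.02469466]
```

View pics/w12.png

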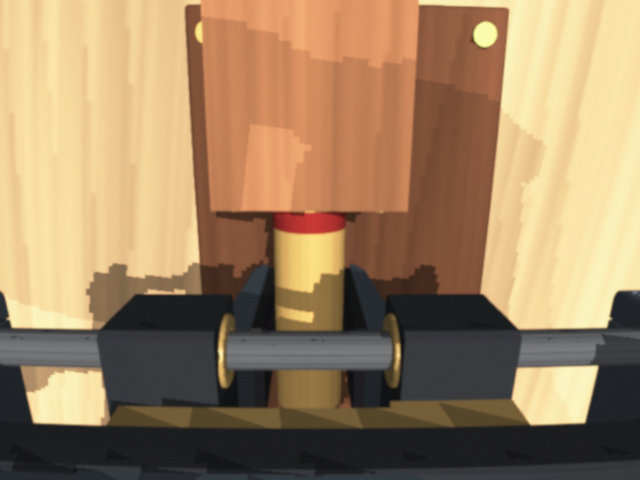

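>>> move_arm(motion=[0,0,0,0,0,0,0,0,0,0,0,0,0,0,0,0,0,0], hand=44)

```text
t: 13.1
eef_pos: [0.5499, 0.0034, 0.0446]
tcp_rot: [-1.57, 0.005, 0.129]
wrist_force: [-0.2, -0.7, 0.1]
finger_gap: 0.478
```

>>> move_arm(motion=[0,0,-15,0,0,0,0,0,-35,0,0,0,0,0,-52,0,0,0,0,0,-55,0,0,0,0,0,-55,0,0,0])

```text
t: 13.6
eef_pos: [0.5571, -0.052, 0.0445]
tcp_rot: [-1.57, 0.005, 0.128]
wrist_force: [0.3, -0.1, 0.6]
finger_gap: 0.482
```

Run:
```python
from h import *
d=grab('wrist','w13'); S=status.state(); print(S['eef_pos'],S['wrist_force'],w2f(S['eef_pos']))
crop(d,180,0,460,200,2.8,'w13c')
g=d['image'][0:110,304:316].astype(float).mean(1)
for i in range(0,80): print(i,g[i].astype(int).tolist(),end=' ')
```

```text
[ 0.55691164 -0.05141873  0.04452971] [-0.31789582 -0.33095307 -0.42325459] [-101.44272277   -1.18223086]
0 [109, 162, 234] 1 [109, 162, 234] 2 [109, 162, 234] 3 [109, 162, 234] 4 [109, 162, 234] 5 [109, 162, 234] 6 [109, 163, 235] 7 [109, 162, 234] 8 [109, 162, 234] 9 [109, 162, 234] 10 [109, 162, 234] 11 [109, 162, 235] 12 [108, 162, 234] 13 [109, 162, 234] 14 [109, 163, 235] 15 [109, 163, 235] 16 [109, 162, 235] 17 [109, 163, 235] 18 [108, 162, 234] 19 [105, 158, 230] 20 [101, 151, 224] 21 [97, 145, 218] 22 [95, 141, 213] 23 [89, 134, 202] 24 [74, 110, 168] 25 [51, 77, 117] 26 [33, 49, 75] 27 [27, 39, 59] 28 [26, 38, 56] 29 [27, 40, 59] 30 [35, 58, 79] 31 [52, 90, 116] 32 [66, 115, 146] 33 [71, 125, 157] 34 [71, 125, 159] 35 [72, 126, 159] 36 [72, 126, 159] 37 [72, 126, 159] 38 [72, 126, 159] 39 [72, 126, 159] 40 [73, 128, 161] 41 [80, 141, 174] 42 [89, 155, 198] 43 [86, 142, 214] 44 [72, 104, 218] 45 [60, 72, 215] 46 [57, 62, 215] 47 [57, 61, 216] 48 [57, 62, 217] 49 [58, 62, 217] 50 [57, 61, 217] 51 [58, 62, 217] 52 [57, 62, 217] 53 [57, 61, 217] 54 [57, 61, 216] 55 [57, 61, 216] 56 [57, 62, 216] 57 [58, 62, 217] 58 [58, 62, 216] 59 [57, 61, 216] 60 [57, 61, 216] 61 [57, 61, 216] 62 [57, 61, 216] 63 [57, 61, 216] 64 [57, 61, 216] 65 [57, 61, 216] 66 [58, 62, 216] 67 [62, 77, 217] 68 [86, 139, 227] 69 [122, 213, 242] 70 [144, 239, 248] 71 [151, 244, 250] 72 [151, 245, 250] 73 [151, 245, 250] 74 [151, 244, 250] 75 [151, 244, 250] 76 [151, 244, 250] 77 [150, 244, 250] 78 [151, 244, 250] 79 [150, 244, 250]
```

View pics/w13c.png

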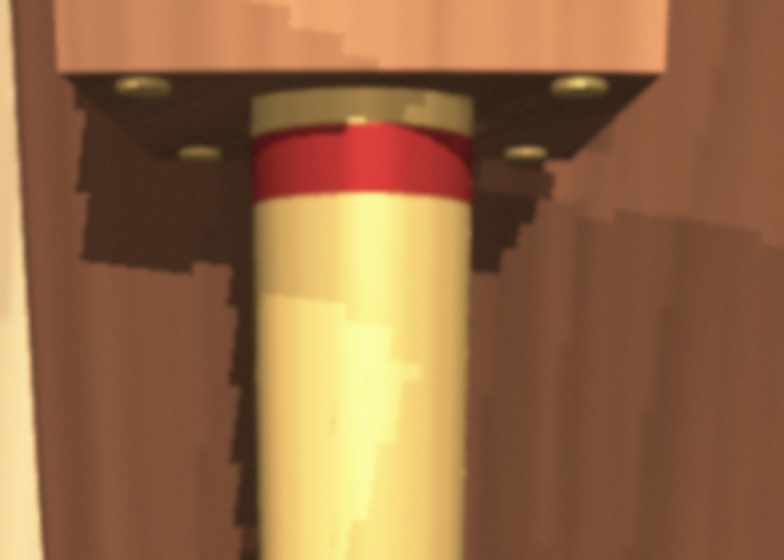

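Run:
```python
from h import *
d=load('w13')
for dz in (0,.002,-.002):
    e=w2f(at_z(d,[(310,24.6)],.072+dz)[0]); l,t,m=[w2f(q) for q in at_z(d,[(310,43.8),(310,68.3),(310,30.8)],.059+dz)]
    print(dz,'edge',e.round(2),'lead-edge',(l-e).round(2),'band',(l-t)[0].round(2),'dark lip',(m-e).round(2))
# screws on the face? projection of the face plane
e=w2f(at_z(d,[(310,24.6)],.072)[0])
for z in (.072,.0625,.059): print(z,proj(d,[[*f2w((e[0],e[1])),z]]))
d2=load('w10'); print(d2['orientation'],d['orientation'],d['eye'])
```

```text
0 edge [ 0.5  -2.44] lead-edge [-3.07  0.01] band 7.61 dark lip [0.91 0.02]
0.002 edge [ 0.07 -2.45] lead-edge [-2.99  0.01] band 7.51 dark lip [0.94 0.02]
-0.002 edge [ 0.93 -2.44] lead-edge [-3.15  0.01] band 7.71 dark lip [0.89 0.02]
0.072 [[310.          24.60000021]]
0.0625 [[310.04802014  31.48440849]]
0.059 [[310.06408741  33.79146641]]
[2.8739118  0.00337231 0.12751049] [2.87616531 0.00429192 0.12668577] [0.54947729 0.02099266 0.2073705 ]
```

>>> move_arm(motion=[0,0,15,0,0,0,0,0,35,0,0,0,0,0,50,0,0,0,0,0,53,0,0,0,0,0,53,0,0,0])

```text
t: 14.15
eef_pos: [0.55, 0.0021, 0.0446]
tcp_rot: [-1.57, 0.005, 0.13]
wrist_force: [0.3, 0.0, 0.7]
finger_gap: 0.481
```

>>> move_arm(motion=[0,0,0,0,0,0,0,0,0,0,0,0,0,0,0,0,0,0,0,0,0,0,0,0], hand=20, squeeze=10)

```text
t: 14.55
eef_pos: [0.5501, 0.0016, 0.0446]
tcp_rot: [-1.57, 0.005, 0.13]
wrist_force: [-0.7, -0.7, 0.5]
finger_gap: 0.303
```

Run:
```python
from h import *
S=status.state(); print(S['eef_pos'],S['wrist_force'],S['finger_gap']*91.2,w2f(S['eef_pos']))
```

```text
[0.55013844 0.0016459  0.0446333 ] [-0.69208897 -0.74991764  0.54405441] 27.627257010783584 [-47.9478245  -1.0198347]
```

>>> move_arm(motion=[0,0,1,0,0,0,0,0,2,0,0,0,0,0,3,0,0,0,0,0,3,0,0,0,0,0,3,0,0,0])

```text
t: 15.05
eef_pos: [0.5497, 0.0048, 0.0446]
tcp_rot: [-1.57, 0.005, 0.13]
wrist_force: [0.3, 0.2, 0.4]
finger_gap: 0.304
```

Run:
```python
from h import *
S=status.state(); print(S['eef_pos'],S['wrist_force'],S['finger_gap']*91.2,w2f(S['eef_pos']))
```

```text
[0.54973433 0.0047692  0.04462066] [0.31814142 0.15339176 0.40138128] 27.692418295348464 [-44.79851675  -1.00487299]
```

Moved 3.15 mm. Release, back off and look again.

>>> move_arm(motion=[0,0,0,0,0,0,0,0,0,0,0,0,0,0,0,0,0,0], hand=44)

```text
t: 15.35
eef_pos: [0.5497, 0.0048, 0.0446]
tcp_rot: [-1.57, 0.005, 0.13]
wrist_force: [0.7, 0.6, 0.4]
finger_gap: 0.481
```

>>> move_arm(motion=[0,0,-15,0,0,0,0,0,-35,0,0,0,0,0,-54,0,0,0,0,0,-58,0,0,0,0,0,-58,0,0,0])

```text
t: 15.85
eef_pos: [0.5573, -0.0537, 0.0445]
tcp_rot: [-1.57, 0.005, 0.128]
wrist_force: [-0.3, 0.5, -0.4]
finger_gap: 0.484
```

Run:
```python
from h import *
d=grab('wrist','w14'); S=status.state(); print(S['eef_pos'],S['wrist_force'],w2f(S['eef_pos']))
crop(d,180,0,460,200,2.8,'w14c')
g=d['image'][0:110,304:316].astype(float).mean(1)
print([(i,g[i].astype(int).tolist()) for i in range(14,66)])
```

```text
[ 0.55704359 -0.05294222  0.04448905] [ 0.5338773   0.37983674 -0.58165536] [-102.97084044   -1.12487201]
[(14, [105, 156, 228]), (15, [103, 153, 226]), (16, [102, 152, 225]), (17, [99, 147, 219]), (18, [85, 126, 192]), (19, [58, 87, 133]), (20, [35, 52, 79]), (21, [26, 39, 59]), (22, [26, 38, 57]), (23, [26, 39, 57]), (24, [31, 49, 69]), (25, [44, 76, 100]), (26, [57, 98, 131]), (27, [56, 94, 136]), (28, [42, 67, 122]), (29, [31, 40, 110]), (30, [29, 31, 108]), (31, [28, 30, 107]), (32, [28, 30, 107]), (33, [28, 30, 107]), (34, [28, 30, 108]), (35, [30, 32, 117]), (36, [37, 39, 143]), (37, [47, 50, 179]), (38, [54, 57, 204]), (39, [57, 60, 212]), (40, [57, 61, 214]), (41, [57, 60, 214]), (42, [57, 61, 215]), (43, [58, 61, 216]), (44, [58, 62, 217]), (45, [57, 61, 217]), (46, [57, 61, 217]), (47, [58, 62, 217]), (48, [58, 61, 217]), (49, [57, 62, 217]), (50, [57, 62, 216]), (51, [58, 64, 217]), (52, [66, 90, 220]), (53, [98, 165, 232]), (54, [135, 230, 245]), (55, [150, 244, 249]), (56, [153, 245, 250]), (57, [153, 245, 250]), (58, [153, 245, 250]), (59, [152, 245, 250]), (60, [152, 245, 250]), (61, [152, 245, 250]), (62, [152, 245, 250]), (63, [152, 245, 250]), (64, [152, 245, 250]), (65, [152, 245, 250])]
```

View pics/w14c.png

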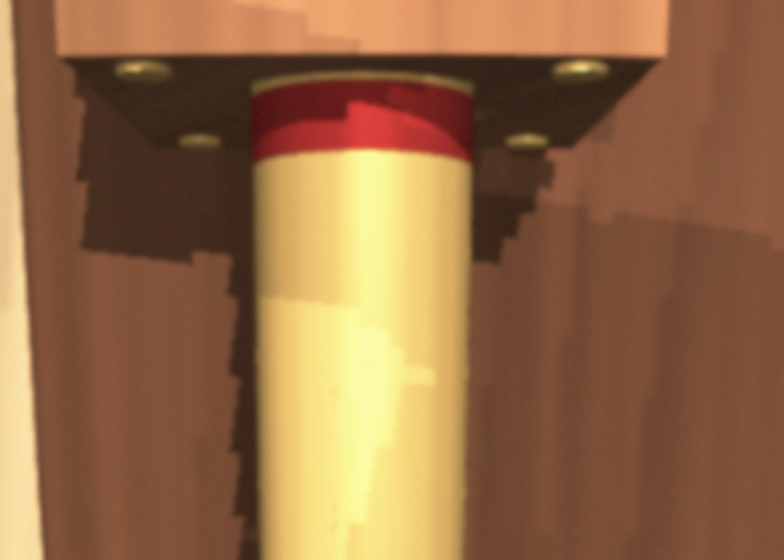

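Run:
```python
from h import *
d=load('w14')
e=w2f(at_z(d,[(310,19.1)],.072)[0]); l,t,m=[w2f(q) for q in at_z(d,[(310,28.1),(310,52.7),(310,24.8)],.059)]
print('edge',e.round(2),'lead-edge',(l-e).round(2),'trail',(t-e).round(2),'band',(l-t)[0].round(2),'dark lip',(m-e).round(2))
k=knob(1.6); off=np.array([.53546877,-.05201464])-knob(.023); print('knob tcp',k+off)
rows([(*(w:=np.array([.5570,-.0529])),.15,7.1)])
grab('top','t14')
```

```text
edge [ 0.39 -2.38] lead-edge [0.22 0.02] trail [-7.34 -0.01] band 7.56 dark lip [1.22 0.03]
knob tcp [ 0.62680887 -0.11936738]
from [ 0.557  -0.0529  0.0445] yaw 7.39 t 15.9 gap 43.8 F [ 0.5  0.4 -0.6]
-0.2, -35.2, 0.1, -0.1, 0.1, -0.3
-0.4, -70.3, 0.1, -0.1, 0.2, -0.3
-0.6, -105.5, 0.2, -0.1, 0.3, -0.3
```

View pics/t14.png

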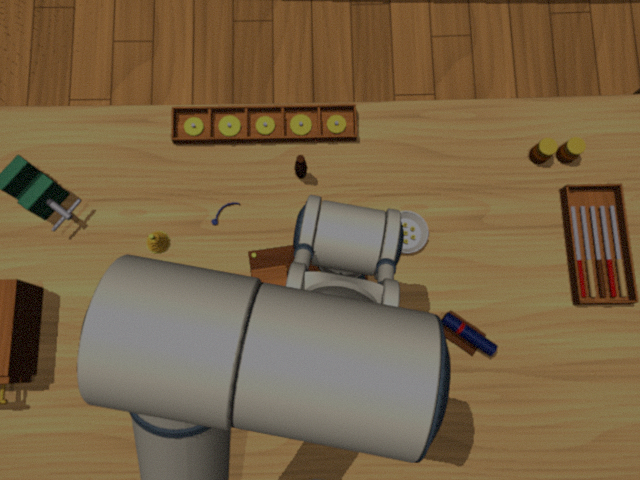

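Run:
```python
from h import *
d=load('w3'); print(at_z(d,[(307,243)],.091)[0], knob(1.57), knob(1.6))
d=load('t4'); crop(d,310,220,390,270,8,'t4c')
rows([(.557,-.053,.13,7.1),(.6285,-.1195,.15,7.1)],45)
```

```text
[ 0.63674993 -0.11629751  0.091     ] [ 0.62653882 -0.11888731] [ 0.62891587 -0.11855688]
from [ 0.557  -0.0525  0.0445] yaw 7.43 t 15.95 gap 44.2 F [-0.5  0.1 -0.5]
-0.3, -42.7, -0.2, -0.1, 0.2, -0.3
-0.5, -85.5, -0.4, -0.1, 0.3, -0.3
20.2, -92.3, -25.4, -0.1, 0.3, -0.3
40.9, -99.1, -50.5, -0.1, 0.3, -0.3
61.7, -105.9, -75.5, -0.1, 0.3, -0.3
```

View pics/t4c.png

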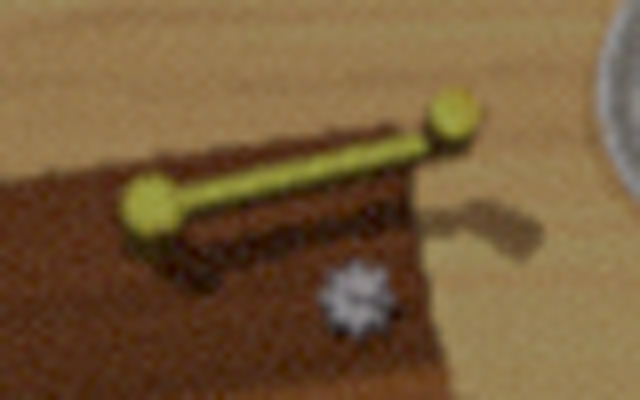

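Run:
```python
from h import *
d=load('t4')
k=at_z(d,[((453.5)/8-.5+310,(113.5)/8-.5+220)],.091)[0]; h=at_z(d,[((153.5)/8-.5+310,(205)/8-.5+220)],.064)[0]
print(k,h,w2f(k),w2f(h)); v=w2f(k)-w2f(h); print(np.arctan2(-v[0],v[1]))
```

```text
[ 0.63408466 -0.11539114  0.091     ] [ 0.61714047 -0.03828969  0.064     ] [-174.4632928   -69.85640108] [-95.85872874 -62.57199813]
1.663203898758491
```

>>> move_arm(motion=[0,-30,0,0,0,0,0,-70,0,0,0,0,20,-100,-25,0,0,0,45,-106,-50,0,0,0,70,-106,-75,0,0,0], hand=50)

```text
t: 16.45
eef_pos: [0.6383, -0.1179, 0.1521]
tcp_rot: [-1.57, 0.003, 0.131]
wrist_force: [0.6, 0.3, -0.5]
finger_gap: 0.548
```

>>> move_arm(motion=[0,0,0,0,0,0,0,0,0,0,0,0])

```text
t: 16.65
eef_pos: [0.6383, -0.1174, 0.1519]
tcp_rot: [-1.57, 0.003, 0.131]
wrist_force: [-0.4, 0.5, 0.1]
finger_gap: 0.548
```

Run:
```python
from h import *
d=grab('wrist','w15'); S=status.state(); print(S['eef_pos'])
```

```text
[ 0.63764196 -0.11696699  0.15177702]
```

View pics/w15.png

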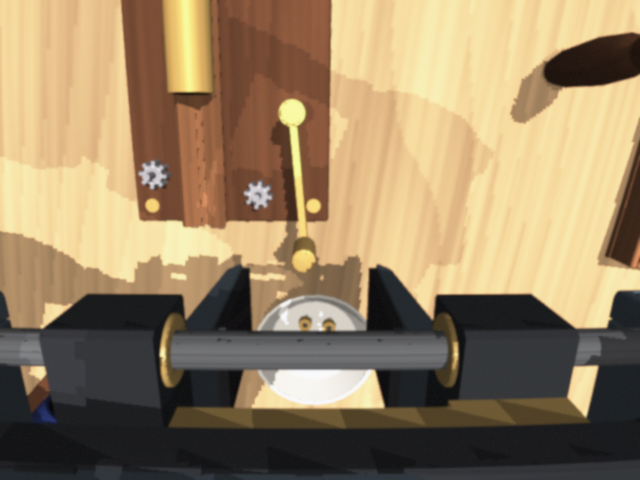

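Run:
```python
from h import *
d=load('w15')
for uv,z in [((304,260),.091),((292,112),.064)]:
    k=at_z(d,[uv],z)[0]; print(k,w2f(k))
S=status.state(); T=R.from_euler('xyz',S['tcp_rot']); k=at_z(d,[(304,260)],.091)[0]; print(T.inv().apply(k-S['eef_pos'])*1e3)
```

```text
[ 0.63636071 -0.11600863  0.091     ] [-175.35737186  -72.03868049]
[ 0.61919167 -0.03818523  0.064     ] [-96.00860577 -64.62037682]
[-0.92013155 60.78191536  1.05744271]
```

>>> move_arm(motion=[-2,35,1,0,0,0,-2,60,1,0,0,0,-2,72,1,0,0,0,-2,76,1,0,0,0,-2,76,1,0,0,0])

```text
t: 17.2
eef_pos: [0.6352, -0.1158, 0.0761]
tcp_rot: [-1.57, 0.004, 0.132]
wrist_force: [-0.3, -0.1, -0.6]
finger_gap: 0.548
```

>>> move_arm(motion=[0,0,0,0,0,0,0,0,0,0,0,0,0,0,0,0,0,0,0,0,0,0,0,0,0,0,0,0,0,0], hand=5, squeeze=10)

```text
t: 17.7
eef_pos: [0.6352, -0.1159, 0.0763]
tcp_rot: [-1.57, 0.004, 0.132]
wrist_force: [-0.4, -1.4, 0.8]
finger_gap: 0.146
```

>>> move_arm(motion=[0,0,0,0,0,0,0,0,0,0,0,0])

```text
t: 17.9
eef_pos: [0.6352, -0.1159, 0.0763]
tcp_rot: [-1.57, 0.004, 0.132]
wrist_force: [-0.6, 0.2, 0.3]
finger_gap: 0.152
```

Run:
```python
from h import *
S=status.state(); off=S['eef_pos'][:2]-knob(1.665); print('off',off*1e3)
rows([(*(knob(th)+off),.0745,7.1) for th in np.linspace(1.665,0.0,13)[1:]],100)
```

```text
off [1.21227194 1.69692795]
from [ 0.6352 -0.1159  0.0763] yaw 7.55 t 17.9 gap 13.8 F [-0.6  0.2  0.3]
-11.1, 1.8, -0.2, -0.1, 0.4, -0.2
-22.1, 1.9, 1.2, -0.1, 0.4, -0.2
-32.8, 1.9, 4.0, -0.1, 0.4, -0.2
-43.0, 2.0, 8.3, -0.1, 0.4, -0.2
-52.6, 2.0, 14.0, -0.1, 0.4, -0.2
-61.2, 2.0, 21.0, -0.1, 0.4, -0.2
-68.8, 2.1, 29.0, -0.1, 0.4, -0.2
-75.2, 2.1, 38.1, -0.1, 0.4, -0.2
-80.3, 2.1, 47.9, -0.1, 0.4, -0.2
-84.0, 2.2, 58.4, -0.1, 0.4, -0.2
-86.2, 2.2, 69.3, -0.1, 0.4, -0.2
-86.9, 2.2, 80.3, -0.1, 0.4, -0.2
```

>>> move_arm(motion=[-11,0,0,0,0,0,-22,0,1,0,0,0,-33,0,4,0,0,0,-43,0,8,0,0,0,-53,0,14,0,0,0])

```text
t: 18.4
eef_pos: [0.5797, -0.109, 0.0765]
tcp_rot: [-1.57, 0.004, 0.131]
wrist_force: [2.1, 0.2, -1.8]
finger_gap: 0.151
```

>>> move_arm(motion=[-9,0,7,0,0,0,-16,0,15,0,0,0,-23,0,24,0,0,0,-28,0,34,0,0,0])

```text
t: 18.8
eef_pos: [0.547, -0.0782, 0.0767]
tcp_rot: [-1.57, 0.003, 0.131]
wrist_force: [6.9, 1.0, -4.1]
finger_gap: 0.15
```

Run:
```python
from h import *
off=np.array([.00121,.0017])
rows([(*(knob(th)+off),.0763,7.5) for th in [.3,.15,.05,0,-.04]],100)
grab('wrist','w16')
```

```text
from [ 0.547  -0.0782  0.0767] yaw 7.51 t 18.8 gap 13.6 F [ 6.9  1.  -4.1]
-1.0, 0.4, 7.7, -0.1, 0.0, -0.2
-3.6, 0.4, 19.4, -0.1, 0.0, -0.2
-4.3, 0.5, 27.4, -0.1, 0.0, -0.2
-4.4, 0.5, 31.4, -0.1, 0.0, -0.2
-4.3, 0.5, 34.6, -0.1, 0.0, -0.2
```

View pics/w16.png

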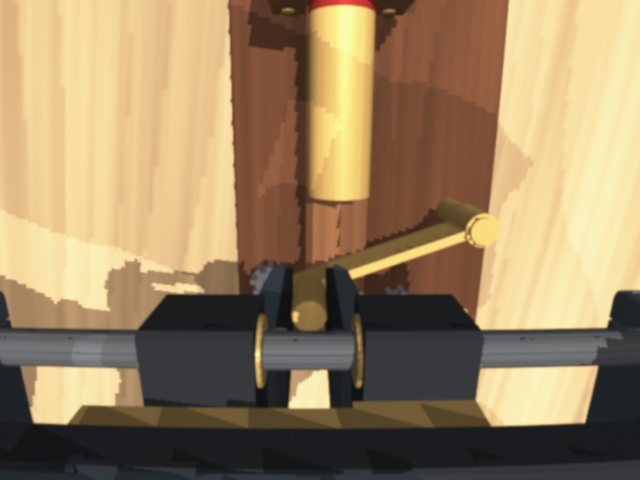

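>>> move_arm(motion=[0,0,8,0,0,0,-2,0,15,0,0,0,-3,0,21,0,0,0,-3,0,27,0,0,0,-3,0,29,0,0,0])

```text
t: 19.35
eef_pos: [0.5385, -0.0485, 0.0766]
tcp_rot: [-1.57, 0.006, 0.133]
wrist_force: [-6.7, -16.9, 1.7]
finger_gap: 0.151
```

Run:
```python
from h import *
off=np.array([.00121,.0017])
rows([(*(knob(th)+off),.0763,7.5) for th in [.05,0,-.04]],100)
d=grab('wrist','w17'); 
for uv,z in [((483,230),.064)]: pass
```

```text
from [ 0.5385 -0.0485  0.0766] yaw 7.6 t 19.35 gap 13.7 F [ -6.7 -16.9   1.7]
0.2, 0.3, -3.2, -0.0, 0.1, -0.3
0.2, 0.3, 0.8, -0.0, 0.1, -0.3
0.3, 0.3, 4.0, -0.0, 0.1, -0.3
```

View pics/w17.png

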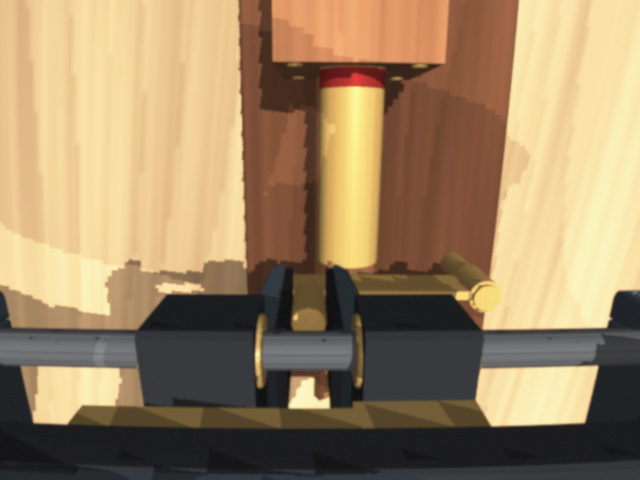

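>>> move_arm(motion=[0,0,0.3,0,0,0,0,0,0.3,0,0,0,0,0,0.3,0,0,0], hand=36)

```text
t: 19.7
eef_pos: [0.5387, -0.048, 0.0767]
tcp_rot: [-1.57, 0.005, 0.133]
wrist_force: [-0.5, -0.1, -0.8]
finger_gap: 0.377
```

>>> move_arm(motion=[0,-20,0,0,0,0,0,-50,0,0,0,0,0,-80,0,0,0,0,0,-80,0,0,0,0])

```text
t: 20.1
eef_pos: [0.5413, -0.0483, 0.1602]
tcp_rot: [-1.572, -0.001, 0.133]
wrist_force: [0.4, -0.6, -0.8]
finger_gap: 0.393
```

Run:
```python
from h import *
d=grab('wrist','w18'); S=status.state(); print(S['eef_pos'],S['wrist_force'])
```

```text
[ 0.54036263 -0.04811817  0.15834563] [-0.43777055 -0.27077378 -0.95229806]
```

View pics/w18.png

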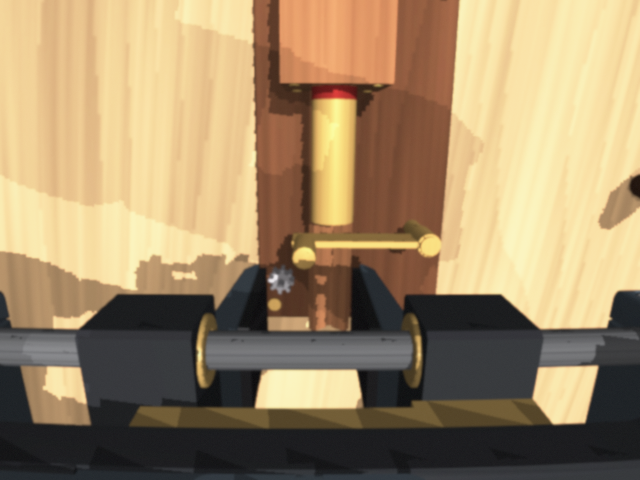

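Run:
```python
from h import *
d=load('w18')
k=w2f(at_z(d,[(304.5,257)],.091)[0]); h=w2f(at_z(d,[(429.5,244.5)],.064)[0]); v=k-h; print(k,h,np.arctan2(-v[0],v[1]))
crop(d,260,60,460,280,2.7,'w18c')
pts=[w2f(q) for q in at_z(d,[(330,241),(405,241)],.061)]; print(pts)
```

```text
[-95.72838511  15.33686427] [-95.38502552 -63.91832819] 0.004332302258261195
[array([-94.36999386,  -0.67951969]), array([-94.01268584, -48.77078037])]
```

View pics/w18c.png

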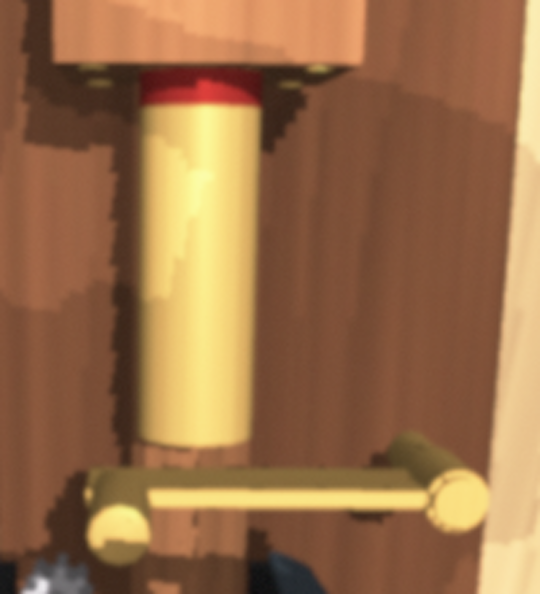

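>>> move_arm(motion=[0,0,-20,0,0,0,0,0,-35,0,0,0,0,0,-35,0,0,0,0,0,-35,0,0,0])

```text
t: 20.55
eef_pos: [0.5446, -0.0829, 0.1577]
tcp_rot: [-1.571, 0.003, 0.132]
wrist_force: [0.3, 1.1, -0.8]
finger_gap: 0.394
```

Run:
```python
from h import *
d=grab('wrist','w19'); S=status.state(); print(S['eef_pos'],w2f(S['eef_pos']))
crop(d,230,0,450,250,2.7,'w19c')
```

```text
[ 0.54459783 -0.08259572  0.1578142 ] [-130.85864122   14.8906766 ]
```

View pics/w19c.png

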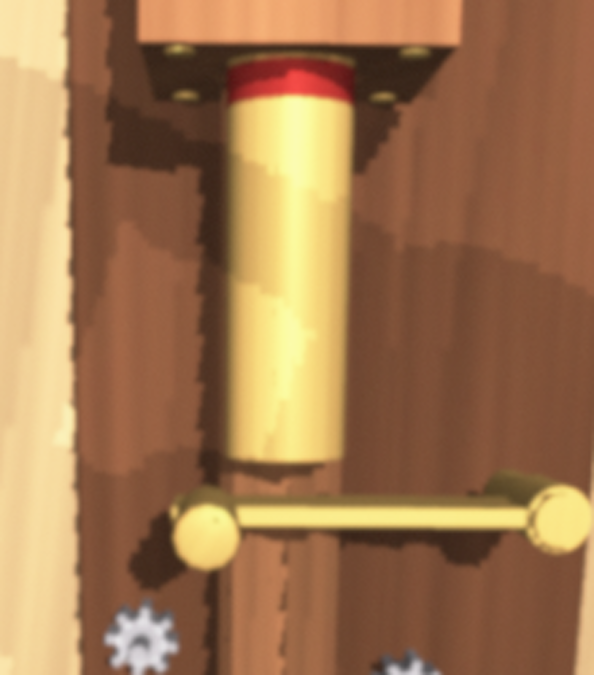

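Run:
```python
from h import *
d=load('w19'); c=slice(332,344)
g=d['image'][0:60,c].astype(float).mean(1); print([(i,g[i].astype(int).tolist()) for i in range(12,42)])
```

```text
[(12, [112, 167, 239]), (13, [112, 166, 237]), (14, [106, 158, 230]), (15, [86, 129, 195]), (16, [55, 83, 126]), (17, [32, 49, 73]), (18, [33, 53, 74]), (19, [44, 74, 104]), (20, [51, 85, 130]), (21, [46, 69, 137]), (22, [39, 48, 138]), (23, [37, 40, 139]), (24, [37, 39, 141]), (25, [40, 43, 155]), (26, [47, 50, 181]), (27, [54, 57, 199]), (28, [59, 62, 213]), (29, [63, 67, 226]), (30, [64, 68, 232]), (31, [65, 69, 233]), (32, [65, 69, 233]), (33, [66, 73, 233]), (34, [76, 104, 234]), (35, [107, 174, 239]), (36, [142, 232, 246]), (37, [160, 246, 249]), (38, [164, 248, 250]), (39, [164, 248, 250]), (40, [164, 249, 250]), (41, [165, 249, 250])]
```

>>> move_arm(motion=[-30,-30,-30,0,0,0,-60,-60,-70,0,0,0,-90,-80,-110,0,0,0,-120,-80,-150,0,0,0,-150,-80,-190,0,0,0])

```text
t: 21.1
eef_pos: [0.4268, -0.2805, 0.2388]
tcp_rot: [-1.572, 0.001, 0.133]
wrist_force: [1.5, 0.3, -0.4]
finger_gap: 0.398
```

>>> move_arm(motion=[-20,0,-40,0,0,0,-40,0,-80,0,0,0,-60,0,-120,0,0,0,-60,0,-120,0,0,0])

```text
t: 21.5
eef_pos: [0.3819, -0.4115, 0.2386]
tcp_rot: [-1.573, 0.002, 0.13]
wrist_force: [1.1, -1.3, -0.1]
finger_gap: 0.392
```

Run:
```python
from h import *
d=grab('top','t20'); print(status.state()['eef_pos'],status.state()['t'])
```

```text
[ 0.3825042  -0.40902811  0.23847815] 21.55
```

View pics/t20.png

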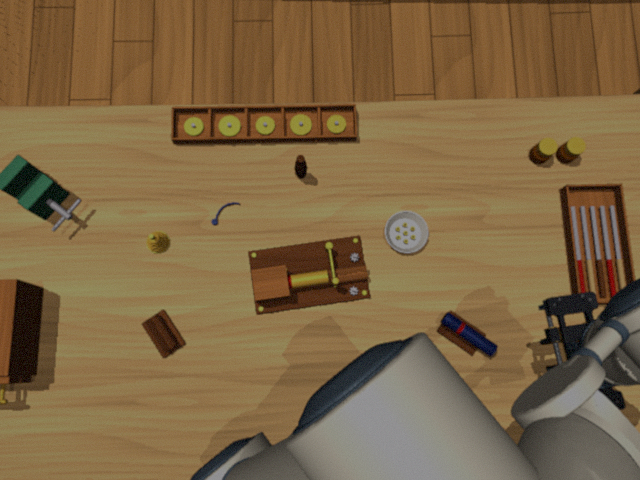

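Run:
```python
from h import *
d=load('w19')
e=w2f(at_z(d,[(338,15.9)],.072)[0]); l,t,m=[w2f(q) for q in at_z(d,[(338,21.3),(338,35.1),(338,18.4)],.059)]
print('lead-edge',(l-e).round(2),'trail',(t-e).round(2),'band',(l-t)[0].round(2),'lip',(m-e)[0].round(2))
d=load('t20'); crop(d,240,230,380,320,5.7,'t20c')
# tail of sleeve in the top view
a,b=load('t4')['image'].astype(int),d['image'].astype(int)
for n,(x0,y0,x1,y1) in dict(dish=(380,205,435,260),blued=(435,305,500,360),spring=(205,198,245,230),fusee=(140,228,175,258),handle=(290,150,312,182),pinions=(345,248,364,300)).items():
    print(n,np.abs(load('top0')['image'].astype(int)-b)[y0:y1,x0:x1].mean().round(2))
```

```text
lead-edge [ 0.15 -0.83] trail [-7.26 -0.98] band 7.4 lip 1.69
dish 2.67
blued 8.91
spring 2.81
fusee 3.3
handle 4.4
pinions 4.81
```

View pics/t20c.png

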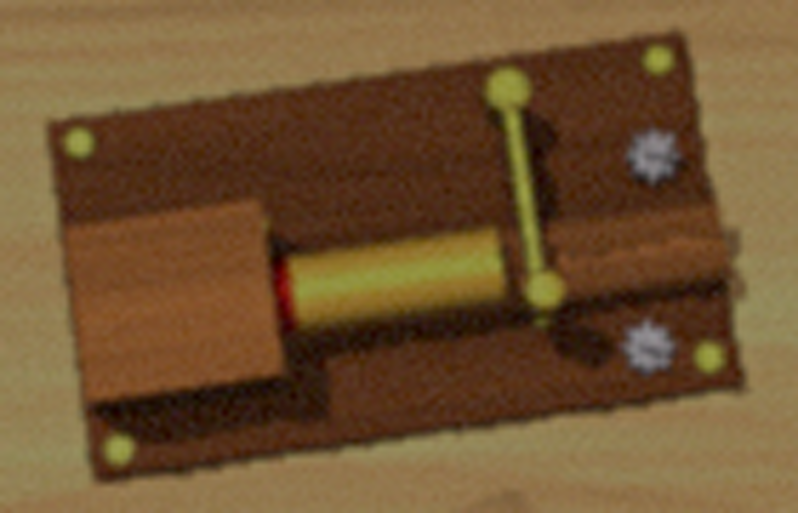

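Run:
```python
from h import *
d=load('t20'); px=lambda c:(np.array(c,float)+.5)/5.7-.5+[240,230]
k=w2f(at_z(d,px([(545,290)]),.091)[0]);h=w2f(at_z(d,px([(508,88)]),.064)[0]);v=k-h;print('gate',np.arctan2(-v[0],v[1]))
print('tail',w2f(at_z(d,px([(504,262)]),.045)[0]),'edge',w2f(at_z(d,px([(275,288)]),.072)[0]))
from bench import job_done; print(job_done())
```

```text
gate 0.0006714983821818019
tail [-85.82287089  -1.4475541 ] edge [-0.3854646   0.30815577]
the job is handed in; nothing more can be done
None
```

I handed in the job at about 21.6 s of the 64 s. The gate was swung open and the brass sleeve laid in the V with its band end towards the bore. I then slid it into the bore, swung the gate shut, let go and moved the arm away.

**Final checks:**
- **Red band:** the wrist camera puts its leading edge about 0.15–0.2 mm inside the mouth, good to about ±0.5 mm. That view reads the 8 mm band as 7.4–7.6 mm.
- **Sleeve tail:** the top camera puts it about 85.4 mm upstream of the mouth, against 85 mm ideal. By that reading the edge is about 0.4 mm short of the mouth, so the two views disagree slightly.
- **Gate:** it reads 0.001–0.004 rad, and I felt it meet its stop at about 17 N before letting go.
- **Other things on the bench:** the bystanders and the blued sleeve look unmoved in the top view. A before-and-after picture difference was largest around the blued sleeve. I put that down to the arm's shadow, because it sits at the same pixels.

**Setbacks:**
- **First lowering into the V:** the fingers stuck on the rail with about 27 N at the wrist. I lifted a few millimetres and lowered again with a lighter grip.
- **First slide:** it stopped about 3 mm short, so I gripped the sleeve again and finished it.
- **Camera offset:** the wrist and top cameras disagreed by about 2 mm on the sideways position of the fixture, so I aligned by the wrist view.

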